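# Load the drill jig, index its pallet and torque the clamp

### The job

Load the drill jig: pull the spring plunger's T-grip up and twist it anticlockwise so that it stays parked in its rest notch when let go, draw the pallet out to its stop, and stand every loose flanged bush, flange down, in a pocket of the pallet, one to a pocket. With the plunger still parked push the pallet fully home under the drill plate, twist the plunger back and let it spring all the way down so that the pallet is locked, and last of all turn the torque knob clockwise until it clicks past its detent, and let go. Leave the other things on the bench where they are.

Things in the scene. Friction and masses are not known exactly. Their poses are not given: they have to be found in the camera images.
- jig: Drill jig fixed to the bench: grey frame, base x -99..+66, y -112..+112 mm, and a steel drill plate over x -22..+66 (z 84..94 mm) that carries the two controls at its rear: plunger axis at x +50, y -40, knob axis at x +50, y +40 mm. Origin on the bench below the middle pocket when the pallet is home; x to the jig's back (away from the robot), y left, z up.
- pallet (a joint): Travel of the aluminium pallet, m: 0 = home against its rear stop, 0.065 = fully out against its front stop, along the jig's -x. About 2 N of friction and slight damping; it stays where it is left. Home with the plunger down it is locked. If the plunger drops while the pallet is out, it bars the way home.
- pallet_handle (a point): Middle of the black grip of the pallet's upright round handle: 20 mm diameter, 27 mm tall, 58 to 85 mm above the bench, this point 74 mm above it. 42 mm in front of (jig -x) the right pocket's centre; moves with the pallet. Axes as the jig's.
- bay0 (a point): Centre of the floor (18 mm above the bench) of the left pocket in the pallet; moves with it. Pockets are 58 mm (jig x) by 56 mm (jig y), 60 mm apart along jig y, walls 10 mm high. With the pallet home they lie under the drill plate, so load them with the pallet out. Axes as the jig's.
- bay1 (a point): The same, middle pocket.
- bay2 (a point): The same, right pocket (behind the handle).
- plunger_lift (a joint): How far the spring plunger is pulled up, m: 0 = down (pin 8 mm deep in the pallet's hole when the pallet is home), 0.019 = upper limit. The spring pulls it down with about 6 N at the bottom, 9 N at the top. It can be twisted only above 0.0145 (best 0.016 to 0.018). In the rest notch it stands at about 0.011.
- plunger_twist (a joint): Twist of the plunger's T-grip, rad, anticlockwise from above: 0 = cross pin over the deep slot (can spring down), 1.25 = limit. The rest notch holds the cross pin from 0.95 to 1.25; aim for about 1.12. A 3 mm hump guards the notch. Low friction.
- plunger_grip (a point): Grip point of the plunger's black T-grip, the right one of the two controls: a bar 46 mm long, 14 mm thick, 20 mm tall; this point 132 mm above the bench with the plunger down, 9 mm below the bar's top; it rises and turns with the grip. Its y axis runs along the bar, x across it, z up. The collar below reaches 110 mm above the bench, 21 mm in radius.
- torque_knob (a joint): Turn of the torque knob, rad, clockwise from above, 0 (starts within 0.1) to its limit 1.35. Slack up to about 0.27, where its lobe meets a spring ball: resistance about 0.2 N m, falling to nothing at 0.70, where it clicks over and springs on to about 1.1; slack from there. Let go before the click it springs back to 0.27 or so.
- knob_grip (a point): Grip point of the torque knob, the left one of the two controls: a black round base 34 mm in diameter with an upright bar grip 56 mm long, 14 mm thick, 109 to 139 mm above the bench; this point 131 mm above it. Its y axis runs along the bar, x across it, z up; turns with the knob. What lies beside the bar reaches 112 mm above the bench.
- bush0: A flanged bronze bush, 56 mm tall: flange 48 mm diameter and 12 mm thick at the bottom, above it a plain neck 30 mm in diameter; 0.17 to 0.35 kg. Stands on the bench, flange down. Origin at the centre of its underside, z up along its axis. There are two or three of them; an absent one has no pose.
- bush1: A flanged bronze bush, 56 mm tall: flange 48 mm diameter and 12 mm thick at the bottom, above it a plain neck 30 mm in diameter; 0.17 to 0.35 kg. Stands on the bench, flange down. Origin at the centre of its underside, z up along its axis. There are two or three of them; an absent one has no pose.
- bush2: A flanged bronze bush, 56 mm tall: flange 48 mm diameter and 12 mm thick at the bottom, above it a plain neck 30 mm in diameter; 0.17 to 0.35 kg. Stands on the bench, flange down. Origin at the centre of its underside, z up along its axis. There are two or three of them; an absent one has no pose.
- bronze_collar: Bystander: a turned bronze collar, 52 mm diameter, 20 mm high, lying on the bench at the left. Leave it.
- polish_bar: Bystander: a brown bar of polishing compound, 111 x 46 x 33 mm, behind the jig. Leave it.

How it is judged:
By the outcome, as a careful person would: the job done as asked, in the order asked, and still so for the second after the job is handed in, with the robot touching nothing.
Of bush0, bush1, bush2 only 2 to 3 are there at a start; the rules pass over those that are not, and their reading is None.
At some moment in a run one of bush0, bush1, bush2 may be knocked a few centimetres aside while the robot is not near it.
Once in a run the grip may slacken for a moment while it holds something.
It also fails if it takes over 210 s, if anything falls off the work surface, if the arm or the gripper's body presses on something with over 40 N, if the wrist force passes 120 N, or if a joint passes its speed limit or range.

### The arm

A 6-joint arm with a two-finger parallel gripper is mounted at the origin on the work surface; the furniture and walls round the work are solid. World frame = base frame: x ahead of the robot, y to its left, z up, the work surface at z = 0. Lengths are in m, angles in rad, forces in N, time in s.
With the tool pointing down it reaches from about 0.375 to 0.9 m from the base axis. Payload 3.1 kg.
Tool frame: the origin (TCP) lies on the centre line of the jaws, within the pads' length; the fingertips stand 14 mm ahead of it and the grasp point (between the pads) lies 5 mm behind it; y points along the fingers, z is the direction in which the jaws open and shut, and the axes are right-handed (so a half turn about y gives the same grasp; the last joint's range is limited). The gripper opens to 87 mm and grips with 3 to 60 N. Pads are 19 mm wide; open, the fingers measure 117 mm over their backs; the gripper's body (75 mm by 190 mm) begins 51 mm behind the grasp point.
Start: joints at [0.94, 0.527, 1.433, -0, 1.181, -0.178], TCP at [0.273, 0.562, 0.237] pointing down, gripper open.
Joint ranges: [-3.08, 3.08], [-0.75, 2.2], [0.22, 2.44], [-1.43, 4.57], [0, 2.65], [-2.85, 2.85]. Speed limits (rad/s): [2.79, 2.79, 3.14, 3.14, 3.14, 3.14].

### API

Orientations are given as a unit quaternion [x, y, z, w].
In Python, from rig import robot, vision gives the robot as it stands.
- The arm moves only by the shell command python3 -m crank 'ROWS' [FORCE]. ROWS is JSON, a list of rows, each a list of 7 numbers: the shift along the tool's x, y, z as a fraction of full scale, then the turn, a rotation vector about the tool's x, y, z as a fraction of full scale, then the gripper command: -1 is shut, 1 is fully open, values between are in proportion. In form: [[x, y, z, wx, wy, wz, grip], ...]. A call has 1 to 10 rows; each row is the pose to reach, as a shift and turn from the pose commanded when the call began, along the tool's axes at that moment, turning the shorter way round; what a row does not reach only later rows make up. Full scale, the value 1, is 50 cm for a shift and pi rad for a turn. A row lasts 1/8 s, in which the tool goes at most 62.5 mm and 10.7 degrees, less where a joint would pass 70% of its speed; a pose out of reach is approached as far as the arm can. A call with a number of a shift or a turn outside -1 to 1 is refused whole. A call with a gripper value outside its range is refused whole. The fingers move at their own pace and stop on an object; FORCE is the grip in N (left out, the last holds). Time passes only in rows, so rows that repeat a pose let the fingers close. It gives the time, the measured TCP pose, the force and the opening at its end, in the units of the state.
- robot.get_obs(): the state, without advancing time (a new reading comes with each control period).
- vision.camera(name): name is "side" or "top"; returns the picture (384x512x3 uint8, blue, green, red); there is no depth.
- vision.camera_info(name): a dict with "vfov" (degrees; the focal length in pixels is half the picture's height over the tangent of half this angle, whatever the lens; pixels are square), "cx", "cy" (the principal point, pixels), "world_from_camera" (4x4, takes a point from camera to world coordinates). Camera axes: x right, y up, looking along -z (the intrinsics and any distortion apply to the point x, -y, -z); pixel columns grow to the right and rows downward; lengths in m; the calibration is good to about 2 mm. A picture is of the moment at which its call begins. camera_info takes no time and is no camera call.
- robot.hand_in(): hands the job in, once; it reports no verdict.
The state is a dict: "time": time; "q": joint angles; "joint_velocities": joint speeds; "joint_torque": joint torques, N m; "position": TCP position; "tool_rot": TCP orientation; "ft_force": force on the tool from outside, world axes, zero at the start; "moment": the same for the moment, N m; "grip_width": finger opening in m.
Only numpy, scipy, OpenCV 4.12 (cv2) and the standard library are available. Lean on these libraries where they do the work, as an engineer would, in place of code of your own. Each camera call takes 0.05 s, during which the arm holds its last target.

## Working session

There is one attempt and no reset: what is moved stays moved. The work goes in short steps, Python scripts to look and compute and a shell command to move; the robot and the scene stay as the last step left them, time stands still between calls to the robot, and variables do not carry over. Pictures are saved under pics/ and viewed, and the job is handed in when it is done.

```bash
ls; mkdir -p pics
python3 - <<'E'
from rig import robot, vision
import cv2
print(robot.get_obs())
for n in("side","top"):
    i=vision.camera_info(n);print(n,i)
    cv2.imwrite(f"pics/{n}0.png",vision.camera(n))
E
```

```text
pics
{'time': 0.0, 'q': array([ 9.39467044e-01,  5.28453153e-01,  1.43390383e+00,  9.76338834e-06,
        1.18137119e+00, -1.78516529e-01]), 'joint_velocities': array([-0.00057878,  0.00157651, -0.00027974,  0.00112697, -0.000124  ,
        0.00053173]), 'joint_torque': array([ 2.85709802e-04, -4.40031445e+01, -1.76594692e+01,  6.33283309e-02,
        5.82116819e-02, -1.59759838e-04]), 'position': array([0.27299797, 0.56145073, 0.2355791 ]), 'tool_rot': array([ 0.68975299, -0.15903082,  0.15843008, -0.68836758]), 'ft_force': array([0.41833877, 0.74349384, 1.43169608]), 'moment': array([-0.01517375, -0.04876296,  0.01255386]), 'grip_width': 0.08706259563539644}
side {'vfov': 42.99828106497214, 'cx': 262.211641714469, 'cy': 193.1400583253528, 'world_from_camera': array([[-0.814096  ,  0.26316718, -0.51767821, -0.12600706],
       [-0.58072257, -0.37351928,  0.72335651,  1.07898387],
       [-0.0029991 ,  0.88950907,  0.45690768,  0.71061907],
       [ 0.        ,  0.        ,  0.        ,  1.        ]])}
top {'vfov': 46.045392281484034, 'cx': 267.69649820282876, 'cy': 195.24859472183655, 'world_from_camera': array([[-0.05353102,  0.97538982, -0.21389047,  0.29719691],
       [-0.99854892, -0.05354728,  0.00572194,  0.09393002],
       [-0.00587213,  0.2138864 ,  0.97684089,  1.31461014],
       [ 0.        ,  0.        ,  0.        ,  1.        ]])}
```

View pics/side0.png

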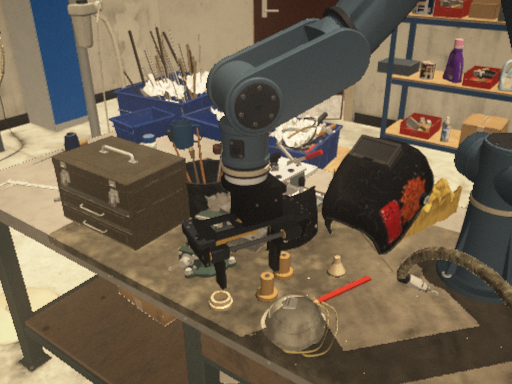

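View pics/top0.png

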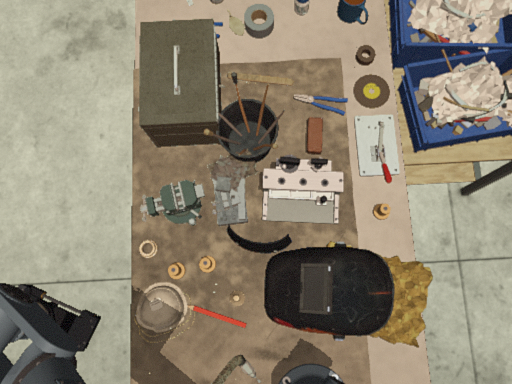

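Run:
```python
import cv2
a=cv2.imread("pics/top0.png")
cv2.imwrite("pics/topc.png",cv2.resize(a[80:230,180:380],None,fx=4,fy=4,interpolation=cv2.INTER_CUBIC))
a=cv2.imread("pics/side0.png")
cv2.imwrite("pics/sidec.png",cv2.resize(a[140:290,150:350],None,fx=4,fy=4,interpolation=cv2.INTER_CUBIC))
```

```text
(no output)
```

View pics/topc.png

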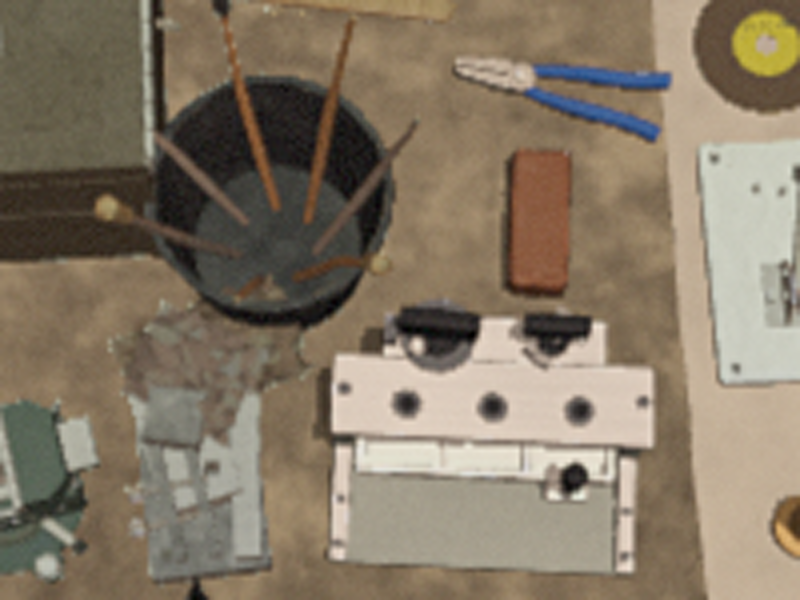

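View pics/sidec.png

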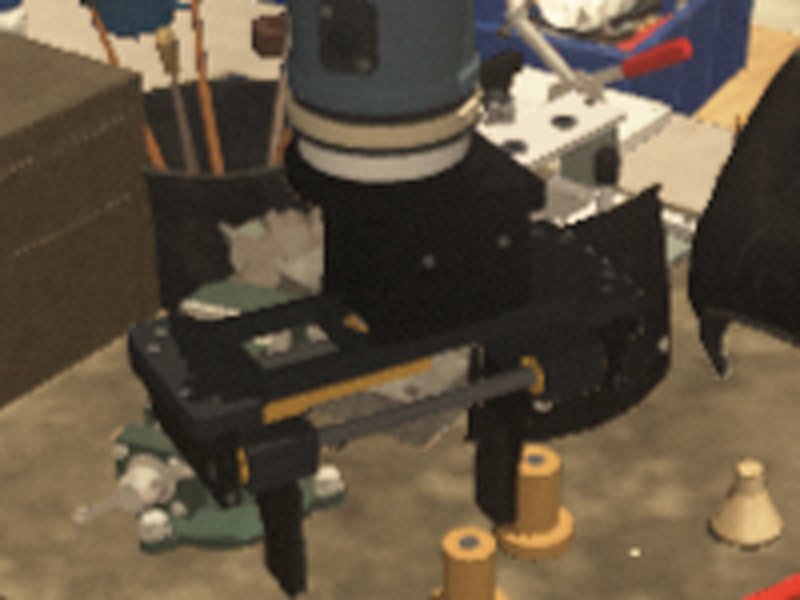

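```bash
cat > h.py <<'E'
import numpy as np, cv2
from rig import robot, vision
from scipy.spatial.transform import Rotation as R
def cam(n):
    i=vision.camera_info(n); f=192/np.tan(np.radians(i["vfov"]/2))
    return f,i["cx"],i["cy"],np.array(i["world_from_camera"])
def ray(n,u,v):
    f,cx,cy,T=cam(n); d=T[:3,:3]@np.array([(u-cx)/f,-(v-cy)/f,-1]); return T[:3,3],d
def at(n,u,v,z):
    o,d=ray(n,u,v); return o+d*(z-o[2])/d[2]
def proj(n,P):
    f,cx,cy,T=cam(n); p=T[:3,:3].T@(np.asarray(P)-T[:3,3]); return np.array([cx+f*p[0]/-p[2],cy-f*p[1]/-p[2]])
def crop(name,n,u0,v0,u1,v1,k):
    a=vision.camera(n); cv2.imwrite(f"pics/{n}_full_{name}.png",a)
    cv2.imwrite(f"pics/{name}.png",cv2.resize(a[v0:v1,u0:u1],None,fx=k,fy=k,interpolation=cv2.INTER_CUBIC))
def uc(c,u0,v0,k): return (c[0]+.5)/k-.5+u0,(c[1]+.5)/k-.5+v0
E
python3 - <<'E'
from h import *
for nm,c,z in [("h0",(407,404),.094),("h1",(492,407),.094),("h2",(579,410),.094),("pfl",(330,435),.094),("pfr",(655,447),.094),("bfl",(330,558),.02),("bfr",(635,572),.02),
 ("handle",(574,478),.085),("tgrip_r",(557,326),.141),("knob",(438,320),.139),("kl",(399,318),.139),("kr",(478,322),.139),("tl",(524,324),.141),("tr",(591,328),.141)]:
    print(nm,at("top",*uc(c,180,80,4),z).round(4))
for nm,p,z in [("b0",(177,269),.056),("b1",(207,263),.056),("b2",(382,211),.05),("coll",(148,249),.02),("bar",(315,135),.033)]:
    print(nm,at("top",*p,z).round(4))
a=cv2.imread("pics/top0.png")
A=cv2.resize(a[230:310,130:250],None,fx=6,fy=6,interpolation=cv2.INTER_CUBIC)
cv2.imwrite("pics/bush.png",A)
cv2.imwrite("pics/b3.png",cv2.resize(a[180:240,340:440],None,fx=6,fy=6,interpolation=cv2.INTER_CUBIC))
E
```

```text
h0 [0.604  0.0465 0.094 ]
h1 [ 0.5986 -0.0124  0.094 ]
h2 [ 0.5931 -0.0726  0.094 ]
pfl [0.5848 0.1012 0.094 ]
pfr [ 0.5639 -0.123   0.094 ]
bfl [0.5108 0.1063 0.02  ]
bfr [ 0.4885 -0.1134  0.02  ]
handle [ 0.547  -0.0665  0.085 ]
tgrip_r [ 0.6408 -0.0561  0.141 ]
knob [0.6501 0.0238 0.139 ]
kl [0.653  0.0501 0.139 ]
kr [ 0.6472 -0.0032  0.139 ]
tl [ 0.6435 -0.0339  0.141 ]
tr [ 0.6382 -0.0789  0.141 ]
b0 [0.3787 0.3473 0.056 ]
b1 [0.3906 0.2643 0.056 ]
b2 [ 0.5106 -0.2351  0.05  ]
coll [0.4421 0.437  0.02  ]
bar [ 0.7542 -0.0646  0.033 ]
```

View pics/bush.png

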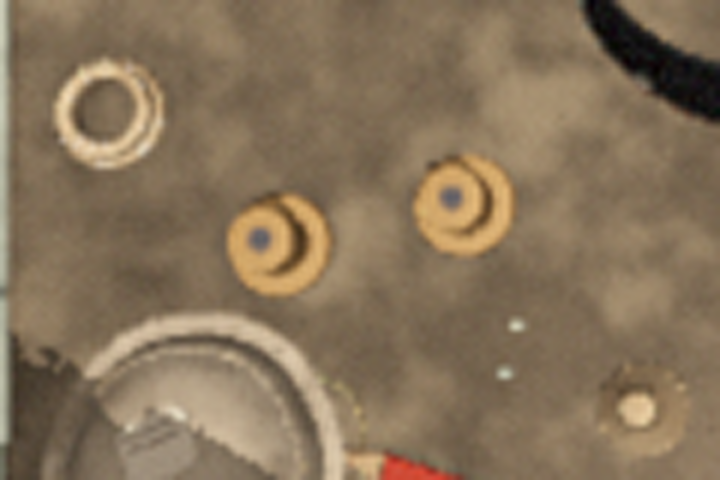

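View pics/b3.png

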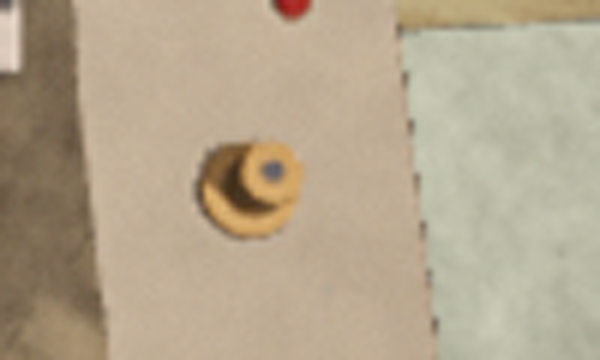

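```bash
cat >> h.py <<'E'
def go(P,yaw=None,keep=False):
    """P world TCP target; yaw = world angle of jaw (tool z) direction, tool y straight down"""
    o=robot.get_obs(); M=R.from_quat(o["tool_rot"]).as_matrix(); p=np.array(o["position"])
    s=M.T@(np.asarray(P)-p)/.5
    print("pos",p.round(4),"q6",round(o["q"][5],2),"jawyaw",round(np.degrees(np.arctan2(M[1,2],M[0,2])),1),"tooly",M[:,1].round(3))
    if yaw is None: print("shift",s.round(4)); return
    for a in (yaw,yaw+np.pi):
        z=np.array([np.cos(a),np.sin(a),0]); y=np.array([0,0,-1.]); x=np.cross(y,z)
        T=np.stack([x,y,z],1); rv=R.from_matrix(M.T@T).as_rotvec()/np.pi
        print("shift",s.round(4),"turn",rv.round(4),"deg",round(np.linalg.norm(rv)*180,1))
E
python3 - <<'E'
from h import *
go([.645,-.056,.36],np.radians(-5.2))
for c,z in [((260,238),.056),((452,197),.056),((279,245),.012),((464,204),.012)]:
    print(at("top",*uc(c,130,230,6),z).round(4))
for c,z in [((272,170),.056),((248,190),.012)]: print(at("top",*uc(c,340,180,6),z).round(4))
E
```

```text
pos [0.273  0.5615 0.2357] q6 -0.18 jawyaw 64.1 tooly [-0.001 -0.002 -1.   ]
shift [ 1.2092 -0.2476 -0.7856] turn [6.000e-04 3.848e-01 3.000e-04] deg 69.3
shift [ 1.2092 -0.2476 -0.7856] turn [ 3.000e-04 -6.152e-01 -7.000e-04] deg 110.7
[0.3786 0.3586 0.056 ]
[0.3925 0.27   0.056 ]
[0.3777 0.3588 0.012 ]
[0.3922 0.2705 0.012 ]
[ 0.518  -0.2427  0.056 ]
[ 0.5164 -0.2417  0.012 ]
```

```bash
python3 -m crank '[[0,-0.25,0,0,0,0,1],[0,-0.25,0,0,0,0,1],[0.6,-0.25,-0.4,0,0.19,0,1],[0.6,-0.25,-0.4,0,0.19,0,1],[0.6,-0.25,-0.4,0,0.19,0,1],[0.6,-0.25,-0.4,0,0.19,0,1],[0.6,-0.25,-0.4,0,0.19,0,1],[0.6,-0.25,-0.4,0,0.19,0,1],[0.6,-0.25,-0.4,0,0.19,0,1],[0.6,-0.25,-0.4,0,0.19,0,1]]'
python3 - <<'E'
from h import *
go([.645,-.056,.36],np.radians(-5.2))
crop("s1","side",120,80,420,360,2.6); crop("t1","top",130,60,430,320,2.6)
E
```

```text
time: 1.35
position: [0.4552, 0.2511, 0.3612]
tool_rot: [0.612, -0.355, 0.354, -0.612]
ft_force: [-0.6, 0.2, -0.3]
grip_width: 0.0871
pos [0.4552 0.2511 0.3612] q6 -0.23 jawyaw 29.8 tooly [-0.001  0.    -1.   ]
shift [0.7216 0.0016 0.0239] turn [ 0.0004  0.1946 -0.0002] deg 35.0
shift [0.7216 0.0016 0.0239] turn [-3.000e-04 -8.054e-01 -5.000e-04] deg 145.0
```

View pics/s1.png

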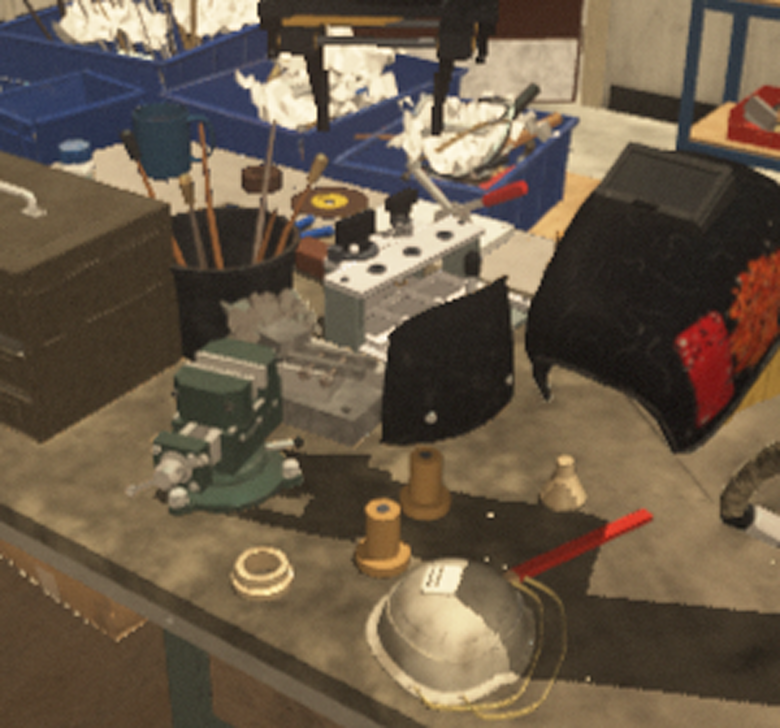

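Run:
```python
import cv2
a=cv2.imread("pics/side_full_s1.png")
cv2.imwrite("pics/s1c.png",cv2.resize(a[145:235,235:335],None,fx=8,fy=8,interpolation=cv2.INTER_CUBIC)[:, :800])
a=cv2.imread("pics/top_full_t1.png")
cv2.imwrite("pics/t1c.png",cv2.resize(a[150:225,255:350],None,fx=8,fy=8,interpolation=cv2.INTER_CUBIC))
```

```text
(no output)
```

View pics/s1c.png

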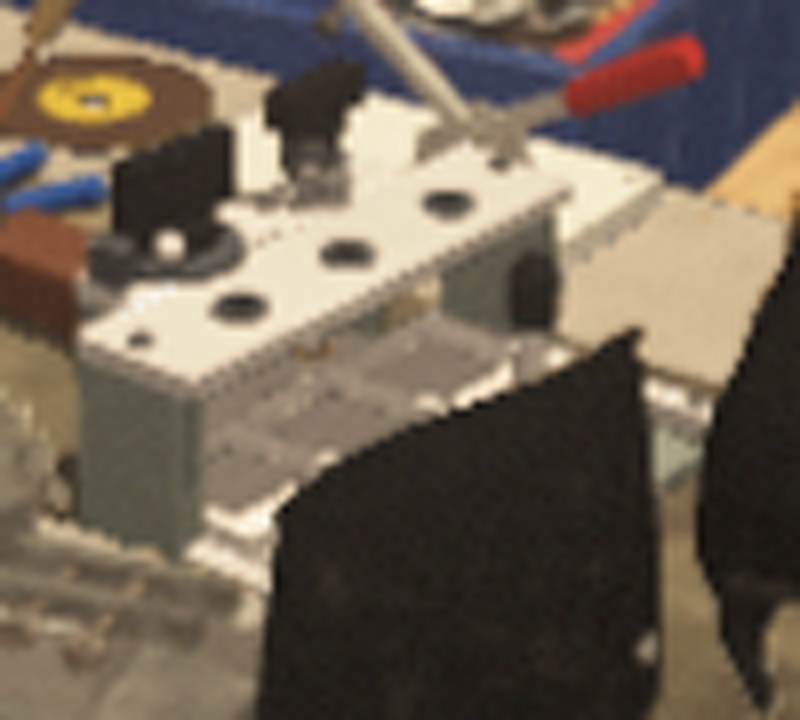

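View pics/t1c.png

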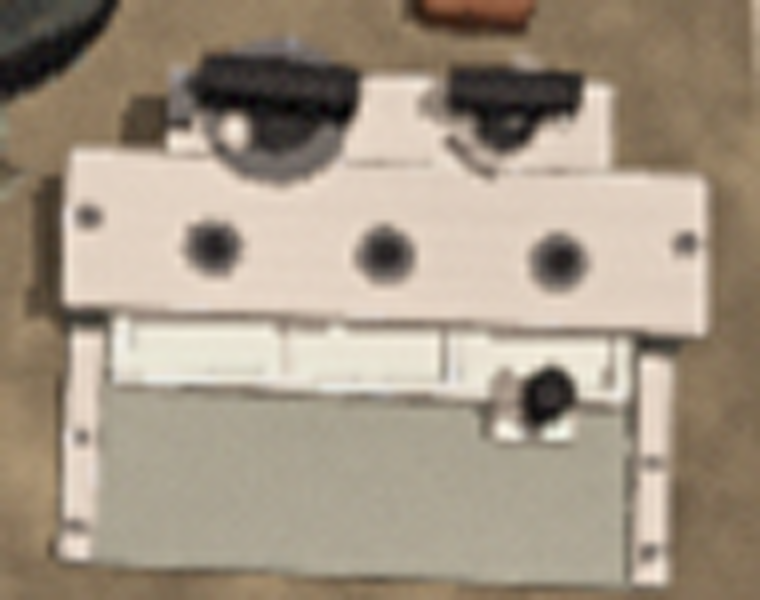

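Run:
```python
from h import *
from scipy.optimize import least_squares
obs=[]
for c,P in [((212,247),(0,.06,.094)),((384,253),(0,0,.094)),((557,261),(0,-.06,.094)),((514,90),(.05,-.04,.141)),((277,77),(.05,.04,.139)),((62,303),(-.022,.112,.094)),((706,333),(-.022,-.112,.094))]:
    obs.append(("top",uc(c,255,150,8),P))
for c,P in [((241,307),(0,.06,.094)),((346,253),(0,0,.094)),((447,203),(0,-.06,.094)),((197,383),(-.022,.112,.094))]:
    obs.append(("side",uc(c,235,145,8),P))
def w(p,P):
    c,s=np.cos(p[2]),np.sin(p[2]); return np.array([p[0]+c*P[0]-s*P[1],p[1]+s*P[0]+c*P[1],P[2]])
def f(p): return np.concatenate([proj(n,w(p,P))-u for n,u,P in obs])
for sel in (None,"top","side"):
    O=obs
    g=lambda p: np.concatenate([proj(n,w(p,P))-u for n,u,P in O if sel in(None,n)])
    r=least_squares(g,[.6,-.01,-.09],loss="soft_l1"); print(sel,r.x.round(4),np.degrees(r.x[2]).round(2))
    if sel is None:
        print(r.fun.reshape(-1,2).round(2)); p=r.x
        for nm,P in [("plunger",(.05,-.04,.132)),("knob",(.05,.04,.131)),("bay0 out",(-.065,.06,.018)),("bay1 out",(-.065,0,.018)),("bay2 out",(-.065,-.06,.018)),("handle home",(-.042,-.06,.074)),("handle out",(-.107,-.06,.074))]: print(nm,w(p,P).round(4))
print(at("top",*uc((549,392),255,150,8),.085), at("top",*uc((514,90),255,150,8),.141))
```

```text
None [ 0.5978 -0.0123 -0.0945] -5.42
[[-0.01  0.41]
 [ 0.05  0.48]
 [ 0.    0.31]
 [ 0.26 -0.74]
 [ 0.26 -0.01]
 [-0.26  0.37]
 [ 0.07 -0.26]
 [-0.03  0.22]
 [ 0.03  0.23]
 [-0.13  0.11]
 [-0.7  -0.8 ]]
plunger [ 0.6438 -0.0568  0.132 ]
knob [0.6513 0.0228 0.131 ]
bay0 out [0.5387 0.0536 0.018 ]
bay1 out [ 0.5331 -0.0062  0.018 ]
bay2 out [ 0.5274 -0.0659  0.018 ]
handle home [ 0.5503 -0.0681  0.074 ]
handle out [ 0.4856 -0.0619  0.074 ]
top [ 0.598  -0.0121 -0.0999] -5.72
side [ 0.5975 -0.0123 -0.0811] -4.65
[ 0.54856408 -0.06677197  0.085     ] [ 0.64172574 -0.05597082  0.141     ]
```

```bash
python3 -m crank '[[0.72,0,0.022,0,0.194,0,0.2],[0.72,0,0.022,0,0.194,0,0.2],[0.72,0,0.022,0,0.194,0,0.2],[0.72,0,0.022,0,0.194,0,0.2],[0.72,0,0.022,0,0.194,0,0.2],[0.72,0,0.022,0,0.194,0,0.2],[0.72,0,0.022,0,0.194,0,0.2],[0.72,0.2,0.022,0,0.194,0,0.2],[0.72,0.2,0.022,0,0.194,0,0.2],[0.72,0.2,0.022,0,0.194,0,0.2]]'
python3 - <<'E'
from h import *
go([.6435,-.0568,.129],np.radians(-5.4))
crop("s2","side",235,125,335,225,7);crop("t2","top",240,130,360,230,6)
E
```

```text
time: 2.7
position: [0.6416, -0.0528, 0.2582]
tool_rot: [-0.48, 0.524, -0.518, 0.477]
ft_force: [-0.5, -0.5, -0.4]
grip_width: 0.0522
pos [ 0.6416 -0.0528  0.2582] q6 -0.17 jawyaw -4.9 tooly [-0.009  0.003 -1.   ]
shift [0.0082 0.2583 0.0068] turn [ 0.0028  0.0027 -0.0006] deg 0.7
shift [0.0082 0.2583 0.0068] turn [-0.001  -0.9972 -0.0044] deg 179.5
```

View pics/s2.png

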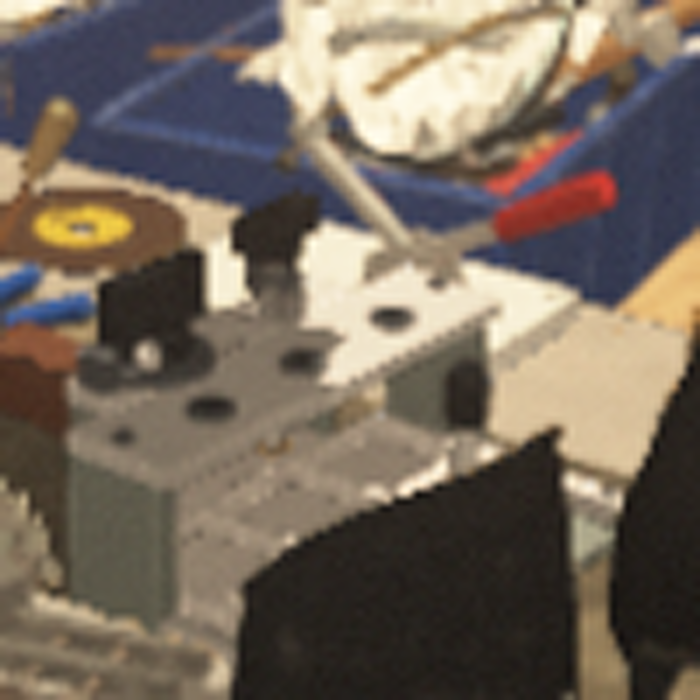

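```bash
python3 - <<'E'
from h import *
go([.6435,-.0568,.129],np.radians(-5.4))
E
python3 -m crank '[[0.005,0.15,0.004,0.002,0.003,0,0.2],[0.005,0.15,0.004,0.002,0.003,0,0.2],[0.005,0.15,0.004,0.002,0.003,0,0.2],[0.005,0.15,0.004,0.002,0.003,0,0.2],[0.005,0.15,0.004,0.002,0.003,0,0.2]]'
python3 - <<'E'
from h import *
go([.6435,-.0568,.129],np.radians(-5.4))
crop("s3","side",235,125,335,225,7);crop("t3","top",240,130,360,230,6)
E
```

```text
pos [ 0.6449 -0.0542  0.2628] q6 -0.17 jawyaw -4.9 tooly [ 0.001 -0.    -1.   ]
shift [ 0.0054  0.2676 -0.0028] turn [-0.0005  0.0025 -0.    ] deg 0.5
shift [ 0.0054  0.2676 -0.0028] turn [-1.000e-04 -9.975e-01  7.000e-04] deg 179.5
time: 3.42
position: [0.6474, -0.0587, 0.1888]
tool_rot: [0.473, -0.521, 0.527, -0.477]
ft_force: [0.3, -0.5, -0.4]
grip_width: 0.0518
pos [ 0.6474 -0.0587  0.1888] q6 -0.17 jawyaw -5.6 tooly [ 0.01  -0.002 -1.   ]
shift [-0.0032  0.1195 -0.0094] turn [-0.0032 -0.0011  0.0002] deg 0.6
shift [-0.0032  0.1195 -0.0094] turn [-3.000e-04  9.989e-01 -5.100e-03] deg 179.8
```

View pics/s3.png

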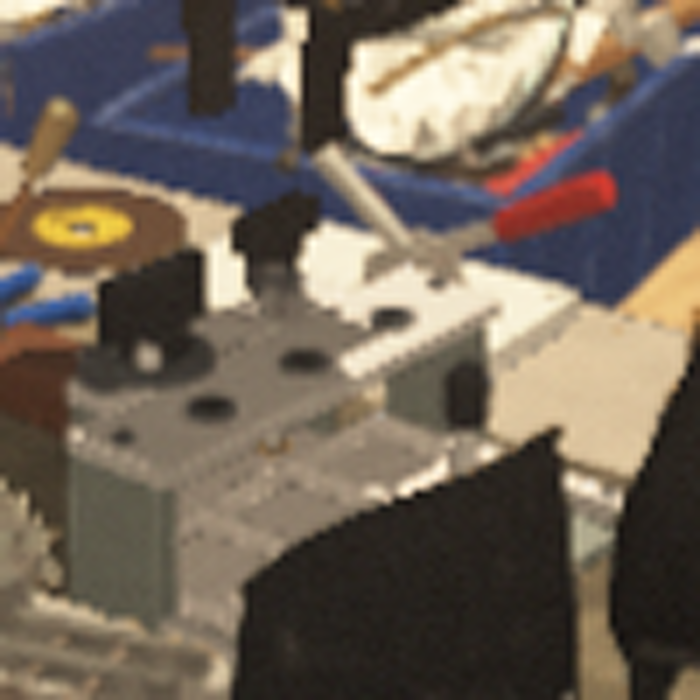

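View pics/t3.png

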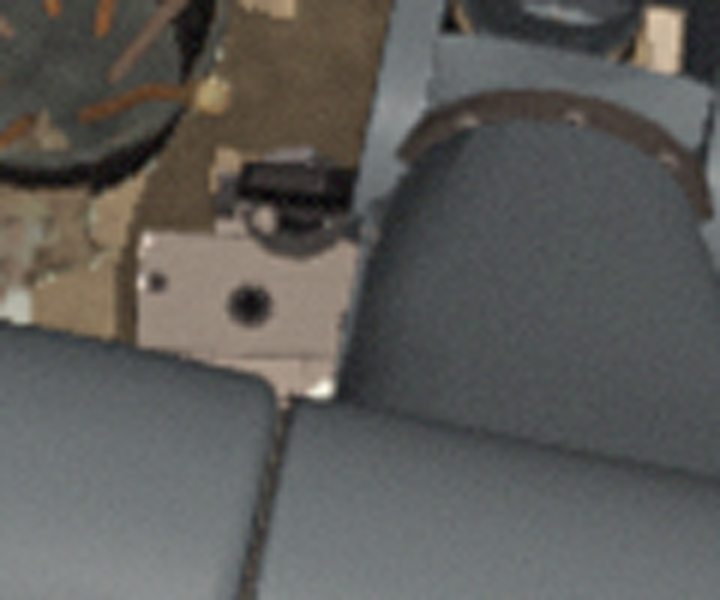

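```bash
python3 -m crank '[[0,0,0,0,0,0,0.2],[0,0,0,0,0,0,0.2],[0,0,0,0,0,0,0.2]]'
python3 - <<'E'
from h import *
go([.6435,-.0568,.129],np.radians(-5.4))
E
```

```text
time: 3.9
position: [0.6461, -0.0585, 0.1865]
tool_rot: [0.473, -0.522, 0.525, -0.476]
ft_force: [0.5, 0.5, 0.1]
grip_width: 0.0519
pos [ 0.6461 -0.0585  0.1865] q6 -0.17 jawyaw -5.6 tooly [ 0.006 -0.001 -1.   ]
shift [-0.0029  0.1149 -0.0063] turn [-0.0019 -0.0011 -0.    ] deg 0.4
shift [-0.0029  0.1149 -0.0063] turn [ 0.      0.9988 -0.003 ] deg 179.8
```

```bash
python3 -m crank '[[-0.003,0.06,-0.006,-0.002,-0.001,0,0.2],[-0.003,0.115,-0.006,-0.002,-0.001,0,0.2],[-0.003,0.115,-0.006,-0.002,-0.001,0,0.2],[-0.003,0.115,-0.006,-0.002,-0.001,0,0.2],[-0.003,0.115,-0.006,-0.002,-0.001,0,0.2]]'
python3 - <<'E'
from h import *
go([.6435,-.0568,.129],np.radians(-5.4))
crop("s4","side",235,125,335,225,7)
E
```

```text
time: 4.53
position: [0.6447, -0.057, 0.1305]
tool_rot: [0.475, -0.522, 0.524, -0.476]
ft_force: [-0.4, 0.2, 1.0]
grip_width: 0.0523
pos [ 0.6447 -0.057   0.1305] q6 -0.17 jawyaw -5.4 tooly [ 0.003 -0.001 -1.   ]
shift [-0.0002  0.0031 -0.0025] turn [-0.0009 -0.0001  0.0001] deg 0.2
shift [-0.0002  0.0031 -0.0025] turn [-2.000e-04  9.999e-01 -1.400e-03] deg 180.0
```

View pics/s4.png

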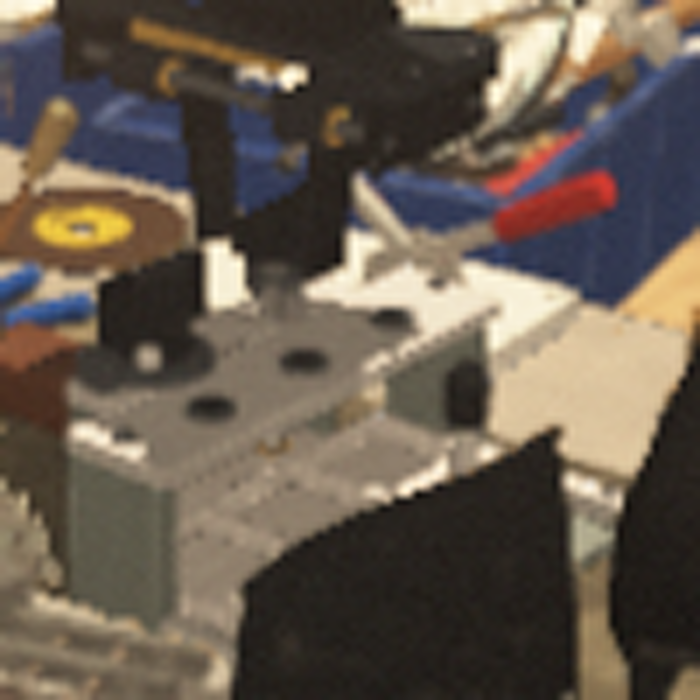

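```bash
python3 -m crank '[[0,0.002,-0.001,0,0,0,-1],[0,0.002,-0.001,0,0,0,-1],[0,0.002,-0.001,0,0,0,-1],[0,0.002,-0.001,0,0,0,-1],[0,0.002,-0.001,0,0,0,-1],[0,0.002,-0.001,0,0,0,-1]]' 30
```

```text
time: 5.32
position: [0.642, -0.0565, 0.128]
tool_rot: [-0.476, 0.524, -0.522, 0.475]
ft_force: [-5.0, 1.0, 4.0]
grip_width: 0.0245
```

```bash
python3 -m crank '[[0,0,0,0,0,0,-1],[0,0,0,0,0,0,-1],[0,0,0,0,0,0,-1]]'
python3 - <<'E'
from h import *
go([.6435,-.0568,.129],np.radians(-5.4))
E
```

```text
time: 5.7
position: [0.6421, -0.0565, 0.128]
tool_rot: [-0.476, 0.524, -0.522, 0.475]
ft_force: [-5.0, 0.0, 4.3]
grip_width: 0.0239
pos [ 0.6421 -0.0565  0.128 ] q6 -0.17 jawyaw -5.4 tooly [-0.003  0.    -1.   ]
shift [ 0.0003 -0.002   0.0029] turn [ 0.0008 -0.0001 -0.    ] deg 0.2
shift [ 0.0003 -0.002   0.0029] turn [1.000e-04 9.999e-01 1.300e-03] deg 180.0
```

Run:
```python
from h import *
crop("s5","side",255,125,315,185,12);crop("t5","top",240,130,360,230,6)
M=R.from_quat(robot.get_obs()["tool_rot"]).as_matrix();p=robot.get_obs()["position"]
for d in (-.012,.012):
  P=p+M[:,2]*d+M[:,1]*.014; print(P, (proj("side",P)-[255,125])*12)
c,s=np.cos(-.0945),np.sin(-.0945)
for y in(-.063,-.017):
  for x in (.043,.057):
    print("bar top",(proj("side",[.5978+c*x-s*y,-.0123+s*x+c*y,.141])-[255,125])*12)
```

```text
[ 0.6301064  -0.05538719  0.11403435] [263.82441179 455.08965968]
[ 0.65399931 -0.05765108  0.1139713 ] [191.37497801 430.86129886]
bar top [302.0500611  323.38210242]
bar top [259.61901583 309.84652489]
bar top [185.97367166 376.84977014]
bar top [143.29634374 362.73228789]
```

View pics/s5.png

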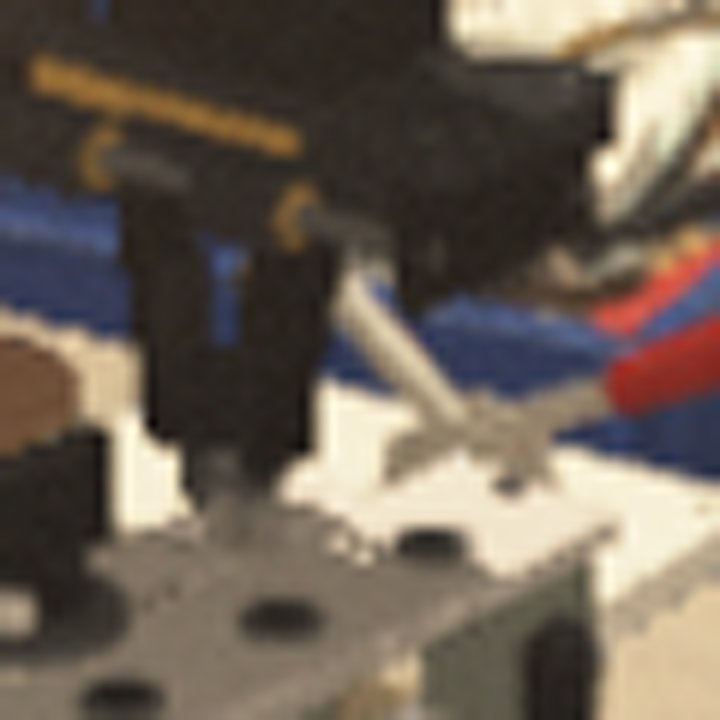

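```bash
python3 -m crank '[[0,0,0,0,0,0,-0.2],[0,0,0,0,0,0,-0.2],[0,0,0,0,0,0,-0.2],[0,-0.012,0,0,0,0,-0.2],[0,-0.012,0,0,0,0,-0.2],[0,-0.012,0,0,0,0,-0.2]]'
python3 - <<'E'
from h import *
go([.6435,-.0568,.135],np.radians(-5.4))
crop("s6","side",255,125,315,185,12)
E
```

```text
time: 6.55
position: [0.6434, -0.0567, 0.1342]
tool_rot: [0.476, -0.523, 0.523, -0.476]
ft_force: [0.2, -0.1, -0.9]
grip_width: 0.0346
pos [ 0.6434 -0.0567  0.1342] q6 -0.17 jawyaw -5.4 tooly [ 0.001 -0.    -1.   ]
shift [ 0.0001 -0.0016  0.0002] turn [-0.0002 -0.0001  0.    ] deg 0.0
shift [ 0.0001 -0.0016  0.0002] turn [-0.000e+00  9.999e-01 -3.000e-04] deg 180.0
```

View pics/s6.png

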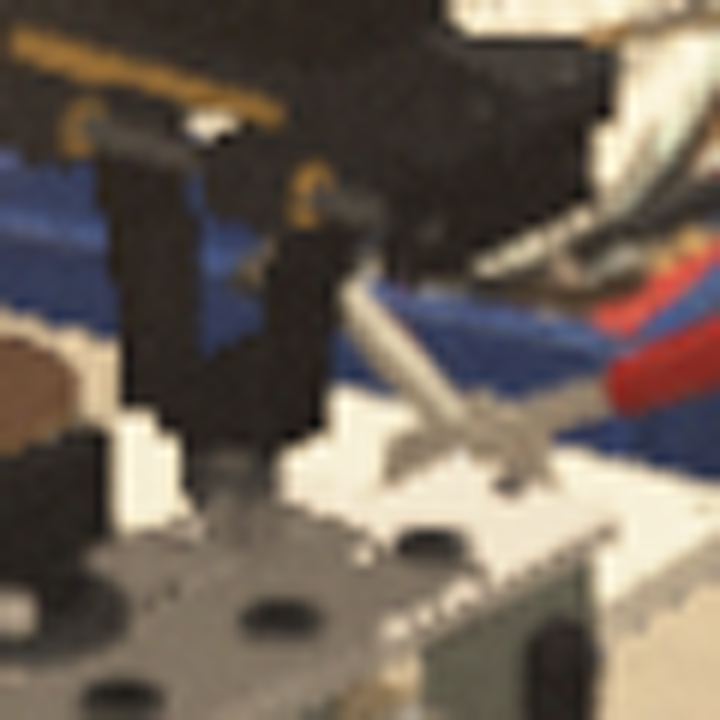

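Close again at this height (bar only).

```bash
python3 -m crank '[[0,0,0,0,0,0,-1],[0,0,0,0,0,0,-1],[0,0,0,0,0,0,-1],[0,0,0,0,0,0,-1],[0,0,0,0,0,0,-1],[0,0,0,0,0,0,-1],[0,0,0,0,0,0,-1]]'
```

```text
time: 7.48
position: [0.6421, -0.0565, 0.1338]
tool_rot: [-0.476, 0.524, -0.522, 0.475]
ft_force: [-4.4, -0.0, 3.3]
grip_width: 0.0228
```

```bash
python3 -m crank '[[0,0,0.004,0,0,0,-1],[0,0,0.008,0,0,0,-1],[0,0,0.008,0,0,0,-1],[0,0,0.008,0,0,0,-1]]'
python3 - <<'E'
from h import *
o=robot.get_obs();print(o["ft_force"],o["moment"],o["position"])
E
```

```text
time: 7.98
position: [0.643, -0.0565, 0.1337]
tool_rot: [-0.478, 0.526, -0.52, 0.474]
ft_force: [-11.5, 0.6, 7.8]
grip_width: 0.0234
[-11.52903396   0.55176907   7.83708085] [-0.07568885  2.068245   -0.02226014] [ 0.64296552 -0.05648419  0.13367886]
```

```bash
python3 -m crank '[[0,0,-0.008,0,0,0,-1],[0,0,-0.012,0,0,0,-1],[0,0,-0.012,0,0,0,-1],[0,0,-0.012,0,0,0,-1]]'
python3 - <<'E'
from h import *
o=robot.get_obs();print(o["ft_force"],o["moment"],o["position"])
E
```

```text
time: 8.48
position: [0.6417, -0.0565, 0.1339]
tool_rot: [0.476, -0.523, 0.523, -0.476]
ft_force: [-2.2, -0.9, -0.4]
grip_width: 0.0233
[-2.23727225 -0.8705508  -0.36403176] [-0.02707861  0.41370834  0.04388575] [ 0.64169542 -0.05653692  0.13390808]
```

```bash
python3 -m crank '[[0,-0.006,0,0,0,0,-1],[0,-0.012,0,0,0,0,-1],[0,-0.012,0,0,0,0,-1],[0,-0.012,0,0,0,0,-1]]'
python3 - <<'E'
from h import *
o=robot.get_obs();print(o["ft_force"],o["moment"],o["position"])
crop("s7","side",235,125,335,225,7)
E
```

```text
time: 8.98
position: [0.6416, -0.0566, 0.1408]
tool_rot: [0.476, -0.523, 0.523, -0.476]
ft_force: [-0.6, 0.0, -1.2]
grip_width: 0.0138
[-0.5664002   0.04735813 -1.20612754] [-0.05621499  0.21888137  0.00242256] [ 0.64157546 -0.05660661  0.14079847]
```

View pics/s7.png

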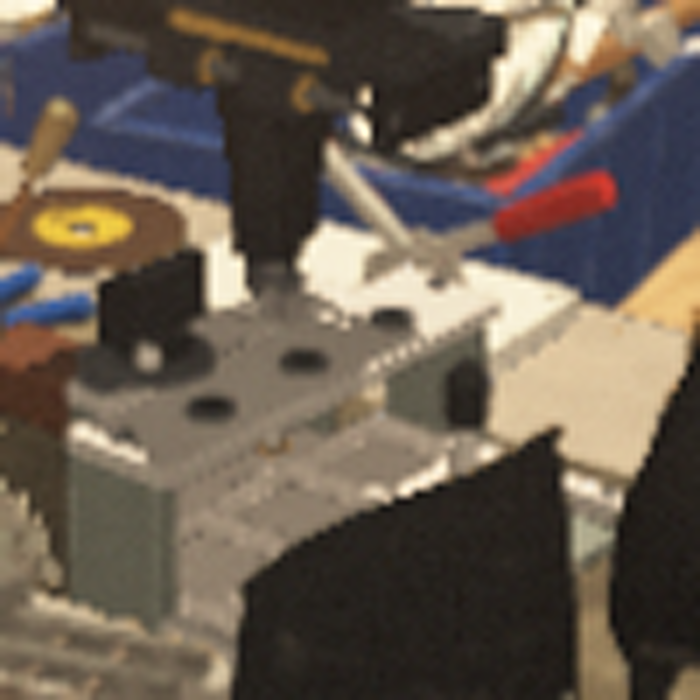

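```bash
python3 -m crank '[[0,0,0,0,0,0,-1],[0,-0.01,0,0,0,0,-1],[0,-0.02,0,0,0,0,-1],[0,-0.03,0,0,0,0,-1],[0,-0.034,0,0,0,0,-1],[0,-0.034,0,0,0,0,-1],[0,-0.034,0,0,0,0,-1]]' 45
```

```text
time: 9.9
position: [0.6413, -0.0565, 0.1569]
tool_rot: [0.476, -0.523, 0.523, -0.476]
ft_force: [1.3, -0.5, -8.9]
grip_width: 0.0139
```

```bash
python3 -m crank '[[0,-0.001,0,0,-0.05,0,-1],[0,-0.001,0,0,-0.1,0,-1],[0,-0.001,0,0,-0.15,0,-1],[0,-0.001,0,0,-0.2,0,-1],[0,-0.001,0,0,-0.25,0,-1],[0,-0.001,0,0,-0.3,0,-1],[0,-0.001,0,0,-0.356,0,-1],[0,-0.001,0,0,-0.356,0,-1],[0,-0.001,0,0,-0.356,0,-1]]'
python3 - <<'E'
from h import *
go([.6435,-.0568,.135],np.radians(-5.4))
o=robot.get_obs();print(o["ft_force"],o["moment"],o["position"])
crop("s8","side",235,125,335,225,7)
E
```

```text
time: 11.02
position: [0.641, -0.0566, 0.1573]
tool_rot: [0.681, -0.192, 0.192, -0.681]
ft_force: [1.8, -1.6, -10.1]
grip_width: 0.0137
pos [ 0.641  -0.0566  0.1573] q6 -1.28 jawyaw 58.5 tooly [-0.001 -0.    -1.   ]
shift [0.0045 0.0446 0.0023] turn [ 2.000e-04  3.551e-01 -1.000e-04] deg 63.9
shift [0.0045 0.0446 0.0023] turn [-1.000e-04 -6.449e-01 -2.000e-04] deg 116.1
[  1.78220852  -1.5502696  -10.13094065] [-0.22283296 -0.30927728 -0.04622409] [ 0.64102178 -0.05660237  0.15732018]
```

View pics/s8.png

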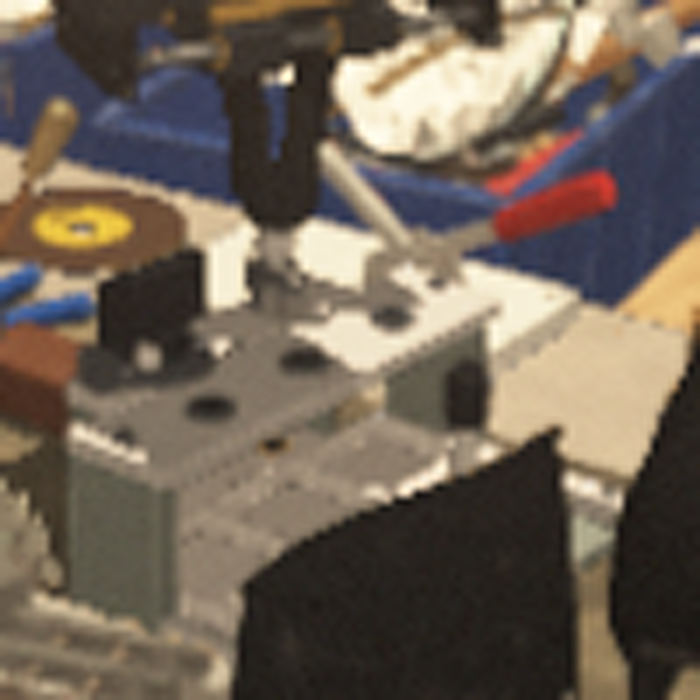

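```bash
python3 -m crank '[[0,0.004,0,0,0,0,-1],[0,0.008,0,0,0,0,-1],[0,0.011,0,0,0,0,-1],[0,0.011,0,0,0,0,-1],[0,0.011,0,0,0,0,-1]]'
```

```text
time: 11.7
position: [0.6411, -0.0565, 0.152]
tool_rot: [0.681, -0.191, 0.191, -0.681]
ft_force: [0.6, -1.4, -9.0]
grip_width: 0.0134
```

```bash
python3 -m crank '[[0,0.002,0,0,0,0,-1],[0,0.004,0,0,0,0,-1],[0,0.004,0,0,0,0,-1],[0,0.004,0,0,0,0,-1]]'
```

```text
time: 12.2
position: [0.6413, -0.0566, 0.1514]
tool_rot: [0.681, -0.191, 0.191, -0.681]
ft_force: [-4.4, -0.6, 4.9]
grip_width: 0.0135
```

```bash
python3 -m crank '[[0,-0.002,0,0,0,0,-0.2],[0,-0.002,0,0,0,0,-0.2],[0,-0.002,0,0,0,0,-0.2],[0,-0.002,0,0,0,0,-0.2],[0,-0.1,0,0,0,0,-0.2],[0,-0.2,0,0,0,0,-0.2],[0,-0.2,0,0,0,0,-0.2],[0,-0.2,0,0,0,0,-0.2]]'
python3 - <<'E'
from h import *
crop("s9","side",235,125,335,225,7)
c,s=np.cos(-.0945),np.sin(-.0945)
go([.5503,-.0681,.069],np.radians(84.6))
E
```

```text
time: 13.2
position: [0.6408, -0.0563, 0.2497]
tool_rot: [-0.681, 0.191, -0.191, 0.681]
ft_force: [1.1, 0.4, -0.3]
grip_width: 0.0348
pos [ 0.6403 -0.0562  0.2488] q6 -1.28 jawyaw 58.7 tooly [-0.002  0.001 -1.   ]
shift [-0.1405  0.36   -0.1137] turn [ 0.     -0.1441 -0.0008] deg 25.9
shift [-0.1405  0.36   -0.1137] turn [0.0011 0.8559 0.    ] deg 154.1
```

View pics/s9.png

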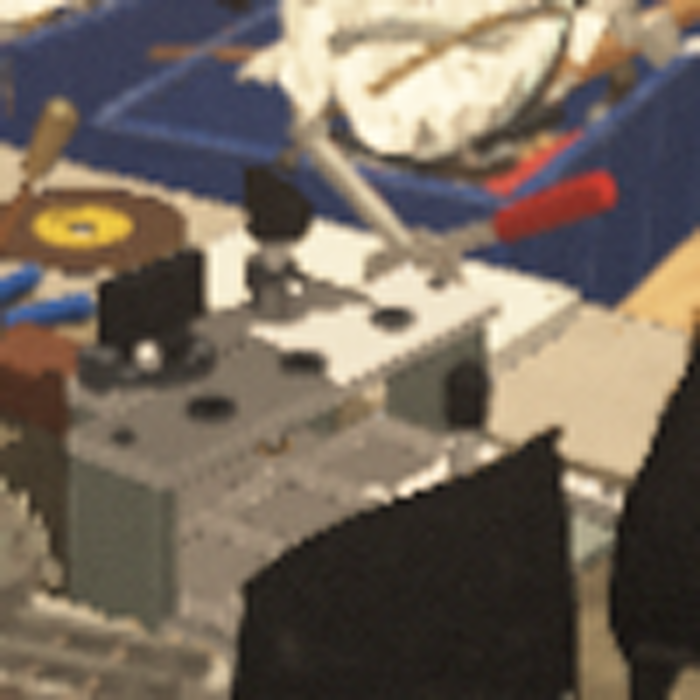

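Run:
```python
from h import *
def tri(s,t):
    o1,d1=ray("side",*s);o2,d2=ray("top",*t)
    A=np.stack([d1,-d2],1);x=np.linalg.lstsq(A,o2-o1,rcond=None)[0]
    return (o1+d1*x[0]).round(3),(o2+d2*x[1]).round(3)
print(tri((376,151),(316,288)))
for z in(0,.1,.2,.25):print(z,[at("top",u,v,z).round(3)[:2] for u,v in((300,250),(335,248),(270,270))])
# shade top
print(tri((120+508/2.6,80+282/2.6),(290,242)))
for z in(.0,.05,.08,.12):print(z,[at("top",u,v,z).round(3)[:2] for u,v in((290,238),(229,226))])
```

```text
(array([ 0.303, -0.013,  0.244]), array([ 0.306, -0.012,  0.244]))
0 [array([0.418, 0.001]), array([ 0.418, -0.1  ]), array([0.365, 0.091])]
0.1 [array([0.408, 0.008]), array([ 0.409, -0.086]), array([0.36 , 0.092])]
0.2 [array([0.399, 0.015]), array([ 0.4  , -0.071]), array([0.355, 0.092])]
0.25 [array([0.395, 0.019]), array([ 0.395, -0.063]), array([0.352, 0.092])]
(array([0.441, 0.041, 0.121]), array([0.429, 0.035, 0.12 ]))
0.0 [array([0.454, 0.028]), array([0.499, 0.205])]
0.05 [array([0.448, 0.031]), array([0.491, 0.2  ])]
0.08 [array([0.444, 0.032]), array([0.487, 0.198])]
0.12 [array([0.44 , 0.034]), array([0.481, 0.195])]
```

```bash
python3 - <<'E'
from h import *
go([.5482,-.0675,.16],np.radians(80))
E
python3 -m crank '[[-0.07,0.04,-0.06,0,-0.06,0,-0.2],[-0.138,0.09,-0.118,0,-0.118,0,-0.2],[-0.138,0.13,-0.118,0,-0.118,0,-0.2],[-0.138,0.177,-0.118,0,-0.118,0,-0.2],[-0.138,0.177,-0.118,0,-0.118,0,-0.2],[-0.138,0.177,-0.118,0,-0.118,0,-0.2],[-0.138,0.177,-0.118,0,-0.118,0,-0.2]]'
python3 - <<'E'
from h import *
go([.5482,-.0675,.071],np.radians(80))
crop("s10","side",235,125,335,225,7)
E
```

```text
pos [ 0.6403 -0.0562  0.2488] q6 -1.28 jawyaw 58.7 tooly [-0.002  0.001 -1.   ]
shift [-0.1452  0.178  -0.115 ] turn [ 0.     -0.1186 -0.0008] deg 21.3
shift [-0.1452  0.178  -0.115 ] turn [1.100e-03 8.814e-01 1.000e-04] deg 158.7
time: 14.12
position: [0.5522, -0.0711, 0.1622]
tool_rot: [0.704, -0.062, 0.063, -0.704]
ft_force: [-0.1, -0.7, 0.2]
grip_width: 0.0349
pos [ 0.5522 -0.0711  0.1622] q6 -1.72 jawyaw 79.9 tooly [ 0.001 -0.    -1.   ]
shift [-0.0094  0.1823  0.0057] turn [ 0.0001 -0.0005  0.0004] deg 0.1
shift [-0.0094  0.1823  0.0057] turn [-7.000e-04  9.995e-01  1.000e-04] deg 179.9
```

View pics/s10.png

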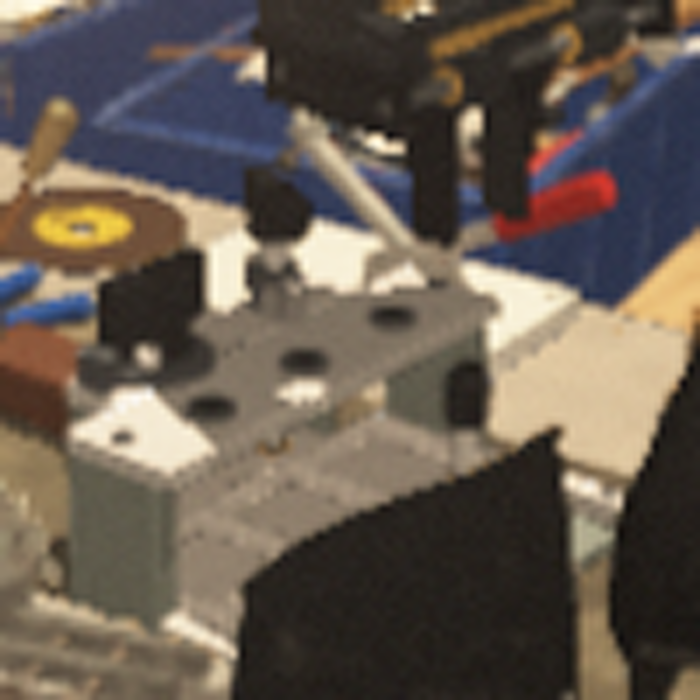

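```bash
python3 - <<'E'
from h import *
print(at("side",*uc((466,366),235,125,7),.085),proj("side",[.548,-.0675,.085]), proj("side",[.548,-.0675,.058]),uc((466,366),235,125,7))
E
python3 -m crank '[[-0.009,0.08,0.006,0,0,0,0.05],[-0.009,0.183,0.006,0,0,0,0.05],[-0.009,0.183,0.006,0,0,0,0.05],[-0.009,0.183,0.006,0,0,0,0.05],[-0.009,0.183,0.006,0,0,0,0.05]]'
python3 - <<'E'
from h import *
go([.5482,-.0675,.071],np.radians(80))
crop("s11","side",235,125,335,225,7)
E
```

```text
[ 0.54939914 -0.06591706  0.085     ] [301.816941   176.78756108] [301.51274607 184.85334368] (301.1428571428571, 176.85714285714286)
time: 14.8
position: [0.5494, -0.0678, 0.0725]
tool_rot: [0.705, -0.061, 0.064, -0.704]
ft_force: [0.7, 0.1, 0.6]
grip_width: 0.0455
pos [ 0.5494 -0.0678  0.0725] q6 -1.72 jawyaw 79.9 tooly [ 0.005 -0.002 -1.   ]
shift [-0.0026  0.0029  0.0002] turn [ 0.0002 -0.0006  0.0016] deg 0.3
shift [-0.0026  0.0029  0.0002] turn [-2.400e-03  9.994e-01  4.000e-04] deg 179.9
```

View pics/s11.png

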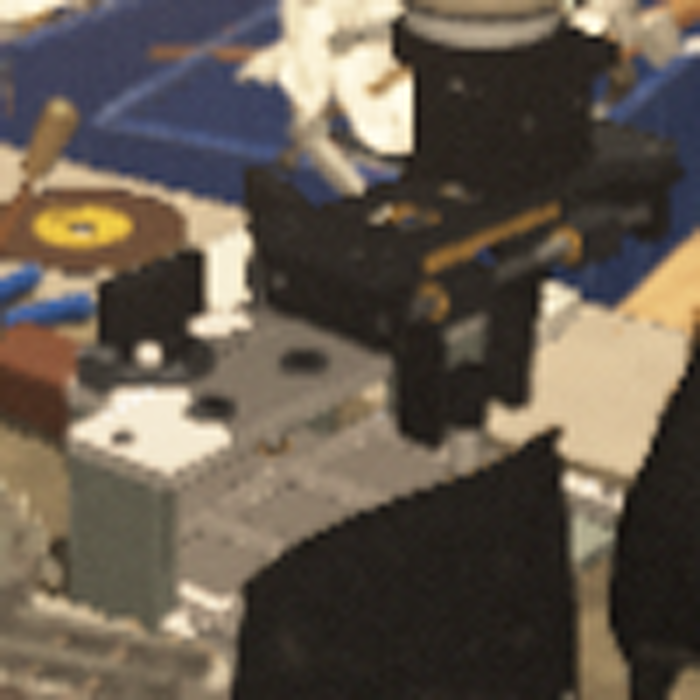

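Fingers straddle the handle at about (465,400). Close.

```bash
python3 -m crank '[[0,0,0,0,0,0,-1],[0,0,0,0,0,0,-1],[0,0,0,0,0,0,-1],[0,0,0,0,0,0,-1],[0,0,0,0,0,0,-1],[0,0,0,0,0,0,-1]]' 30
python3 - <<'E'
from h import *
o=robot.get_obs();p=o["position"]
j=np.array([np.cos(-.0945),np.sin(-.0945),0])
go(p-j*.067)
E
```

```text
time: 15.6
position: [0.5477, -0.0675, 0.0702]
tool_rot: [0.704, -0.062, 0.062, -0.704]
ft_force: [-0.9, -1.9, 2.6]
grip_width: 0.0188
pos [ 0.5477 -0.0675  0.0702] q6 -1.72 jawyaw 79.9 tooly [-0. -0. -1.]
shift [-0.1336 -0.     -0.0109]
```

```bash
python3 -m crank '[[-0.02,0,-0.002,0,0,0,-1],[-0.05,0,-0.004,0,0,0,-1],[-0.08,0,-0.0065,0,0,0,-1],[-0.11,0,-0.009,0,0,0,-1],[-0.127,0,-0.0104,0,0,0,-1],[-0.135,0,-0.011,0,0,0,-1],[-0.135,0,-0.011,0,0,0,-1],[-0.135,0,-0.011,0,0,0,-1]]'
```

```text
time: 16.6
position: [0.4829, -0.061, 0.0702]
tool_rot: [0.704, -0.061, 0.065, -0.704]
ft_force: [6.1, 3.5, -2.8]
grip_width: 0.0189
```

```bash
python3 -m crank '[[0.003,0,0,0,0,0,0],[0.003,0,0,0,0,0,0],[0.003,0,0,0,0,0,0],[0.003,0,0,0,0,0,0],[0.003,-0.12,0,0,0,0,0],[0.003,-0.24,0,0,0,0,0],[0.003,-0.36,0,0,0,0,0.4],[0.003,-0.46,0,0,0,0,0.4],[0.003,-0.46,0,0,0,0,0.4],[0.003,-0.46,0,0,0,0,0.4]]'
python3 - <<'E'
from h import *
crop("s12","side",200,125,335,285,5);crop("t12","top",130,60,430,320,2.6)
go([.392,.2700,.3],np.radians(80))
E
```

```text
time: 17.85
position: [0.4808, -0.0608, 0.2994]
tool_rot: [-0.704, 0.063, -0.062, 0.704]
ft_force: [-0.7, 0.8, 0.2]
grip_width: 0.0603
pos [ 0.4805 -0.0607  0.2983] q6 -1.75 jawyaw 79.9 tooly [-0.004  0.001 -1.   ]
shift [-0.2903 -0.0017  0.62  ] turn [-0.0002 -0.0006 -0.0013] deg 0.3
shift [-0.2903 -0.0017  0.62  ] turn [ 2.000e-03  9.994e-01 -4.000e-04] deg 179.9
```

View pics/s12.png

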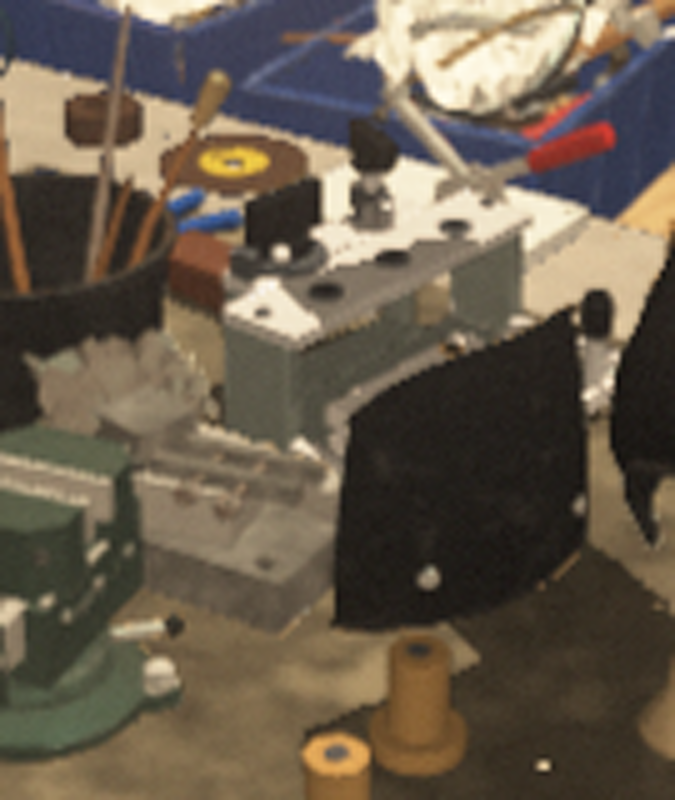

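View pics/t12.png

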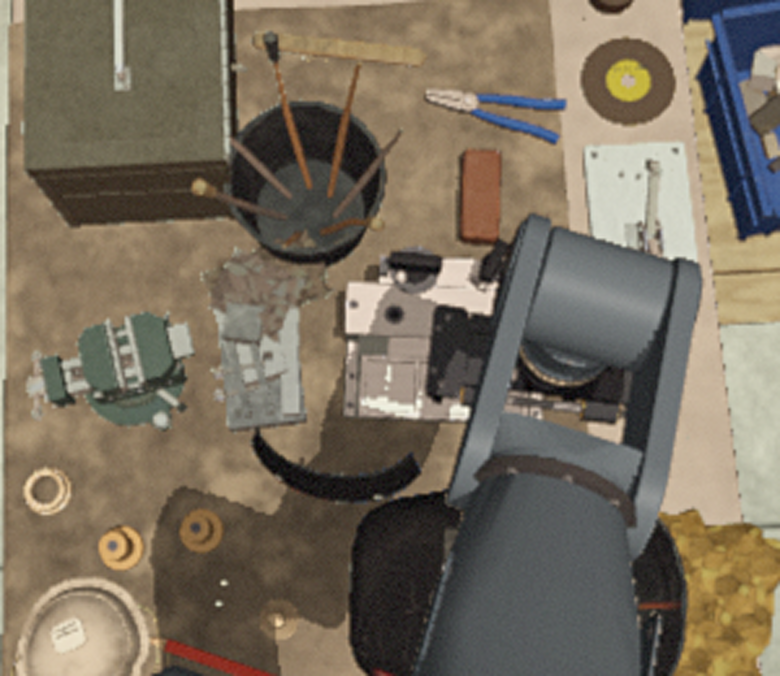

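```bash
python3 - <<'E'
from h import *
go([.3905,.2700,.16],np.radians(84.5))
E
python3 -m crank '[[-0.29,0.0,0.62,0,-0.025,0,0.4],[-0.29,0.0,0.62,0,-0.025,0,0.4],[-0.29,0.0,0.62,0,-0.025,0,0.4],[-0.29,0.0,0.62,0,-0.025,0,0.4],[-0.29,0.0,0.62,0,-0.025,0,0.4],[-0.29,0.2,0.62,0,-0.025,0,0.4],[-0.29,0.28,0.62,0,-0.025,0,0.4],[-0.29,0.28,0.62,0,-0.025,0,0.4],[-0.29,0.28,0.62,0,-0.025,0,0.4],[-0.29,0.28,0.62,0,-0.025,0,0.4]]'
python3 - <<'E'
from h import *
go([.3905,.2700,.039],np.radians(84.5))
crop("s13","side",200,205,350,325,5);crop("t13","top",130,60,430,320,2.6)
E
```

```text
pos [ 0.4805 -0.0607  0.2983] q6 -1.75 jawyaw 79.9 tooly [-0.004  0.001 -1.   ]
shift [-0.2921  0.2783  0.6193] turn [-0.0003 -0.0256 -0.0013] deg 4.6
shift [-0.2921  0.2783  0.6193] turn [ 2.000e-03  9.744e-01 -4.000e-04] deg 175.4
time: 19.2
position: [0.3937, 0.2695, 0.1601]
tool_rot: [0.706, -0.035, 0.035, -0.706]
ft_force: [-0.4, -0.3, 1.0]
grip_width: 0.0611
pos [0.3937 0.2695 0.1601] q6 -1.11 jawyaw 84.4 tooly [-0. -0. -1.]
shift [-0.0064  0.2421  0.0004] turn [ 0.     -0.0006 -0.    ] deg 0.1
shift [-0.0064  0.2421  0.0004] turn [0.     0.9994 0.    ] deg 179.9
```

View pics/s13.png

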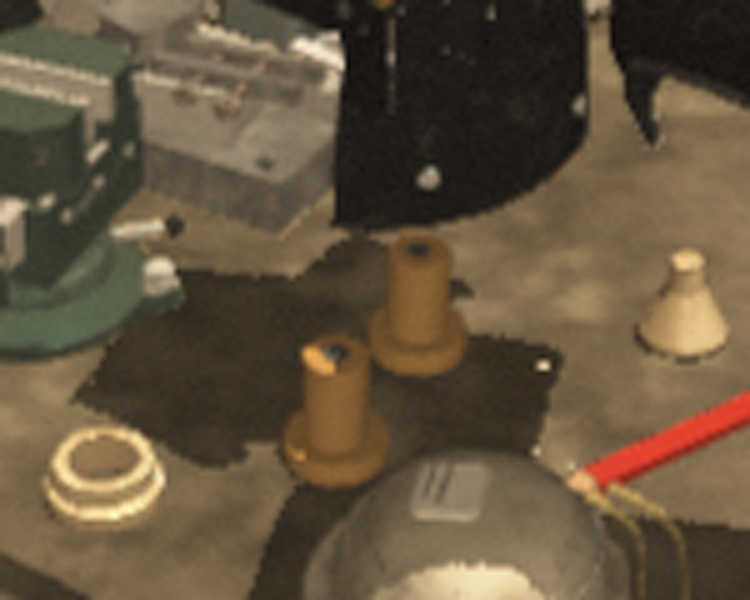

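View pics/t13.png

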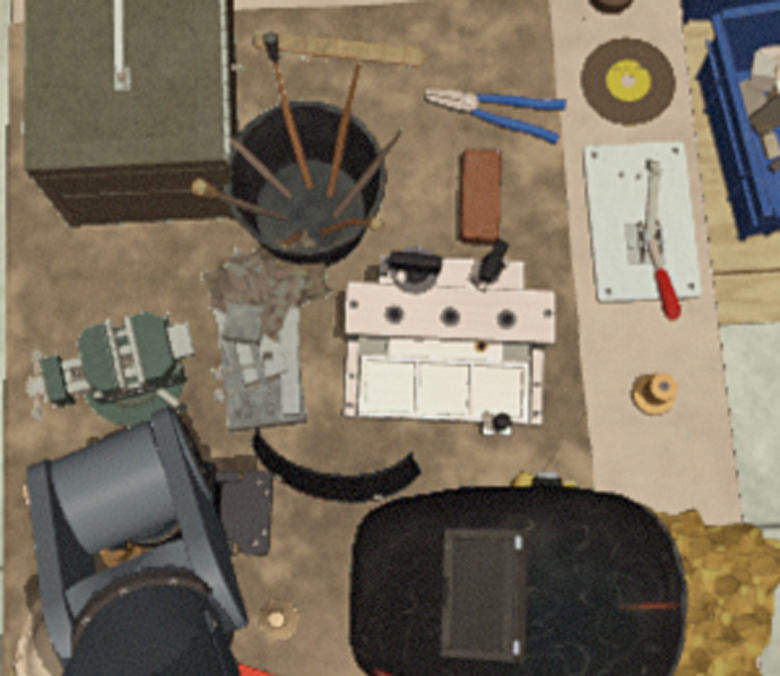

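Run:
```python
from h import *
for c in((419,248),(337,354)): print(at("side",*uc(c,200,205,5),.056).round(4))
# pockets in top t13: corners z .028
for c in((389,388),(443,390),(498,393)): print(at("top",*uc(c,130,60,2.6),.028).round(4))
print(at("top",*uc((657,388),130,60,2.6),.056).round(4))
```

```text
[0.3914 0.2708 0.056 ]
[0.3757 0.3608 0.056 ]
[0.5366 0.055  0.028 ]
[ 0.5311 -0.0049  0.028 ]
[ 0.5243 -0.0657  0.028 ]
[ 0.5155 -0.2352  0.056 ]
```

```bash
python3 -m crank '[[-0.003,0.1,0.001,0,0,0,0.4],[-0.003,0.2,0.001,0,0,0,0.4],[-0.003,0.242,0.001,0,0,0,0.4],[-0.003,0.242,0.001,0,0,0,0.4],[-0.003,0.242,0.001,0,0,0,0.4]]'
python3 - <<'E'
from h import *
go([.3915,.2705,.039],np.radians(84.5))
crop("s14","side",200,205,350,325,5)
E
```

```text
time: 19.92
position: [0.3931, 0.2705, 0.0403]
tool_rot: [-0.706, 0.034, -0.036, 0.707]
ft_force: [0.2, 0.4, 0.0]
grip_width: 0.0611
pos [0.3931 0.2705 0.0403] q6 -1.1 jawyaw 84.4 tooly [ 0.003  0.001 -1.   ]
shift [-0.0031  0.0025 -0.0003] turn [-0.0004 -0.0006  0.0008] deg 0.2
shift [-0.0031  0.0025 -0.0003] turn [-1.200e-03  9.994e-01 -6.000e-04] deg 179.9
```

View pics/s14.png

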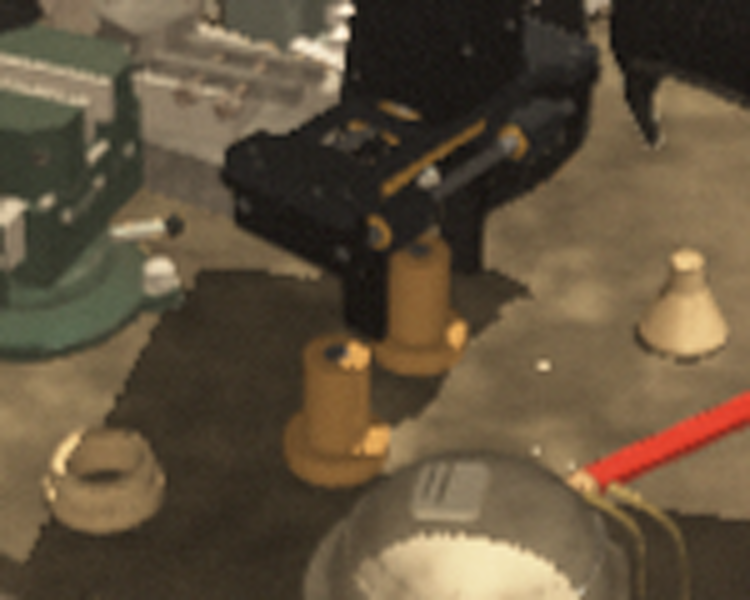

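```bash
python3 -m crank '[[-0.001,0.002,0,0,0,0,-1],[-0.001,0.002,0,0,0,0,-1],[-0.001,0.002,0,0,0,0,-1],[-0.001,0.002,0,0,0,0,-1],[-0.001,0.002,0,0,0,0,-1],[-0.001,0.002,0,0,0,0,-1],[-0.001,0.002,0,0,0,0,-1]]' 40
python3 - <<'E'
from h import *
print(robot.get_obs()["ft_force"])
crop("s15","side",200,205,350,325,5)
E
python3 -m crank '[[0,-0.03,0,0,0,0,-1],[0,-0.1,0,0,0,0,-1],[0,-0.2,0,0,0,0,-1],[0,-0.3,0,0,0,0,-1],[0,-0.3,0,0,0,0,-1],[0,-0.3,0,0,0,0,-1]]'
python3 - <<'E'
from h import *
crop("s16","side",200,125,350,325,4)
go([.5364,.054,.19],np.radians(84.5))
print(robot.get_obs()["ft_force"])
E
```

```text
time: 20.85
position: [0.3916, 0.2703, 0.0382]
tool_rot: [-0.706, 0.034, -0.035, 0.706]
ft_force: [-0.3, 0.8, 3.3]
grip_width: 0.0295
[-0.31943544  0.80315839  3.33252086]
time: 21.65
position: [0.3905, 0.2698, 0.1878]
tool_rot: [0.706, -0.035, 0.034, -0.706]
ft_force: [-1.4, -0.2, -2.2]
grip_width: 0.029
pos [0.3901 0.2696 0.187 ] q6 -1.1 jawyaw 84.4 tooly [-0.003 -0.001 -1.   ]
shift [ 0.3334 -0.0063 -0.4006] turn [ 0.0005 -0.0006 -0.0009] deg 0.2
shift [ 0.3334 -0.0063 -0.4006] turn [1.400e-03 9.994e-01 8.000e-04] deg 179.9
[ 0.36568609 -1.09780968 -1.81974019]
```

View pics/s16.png

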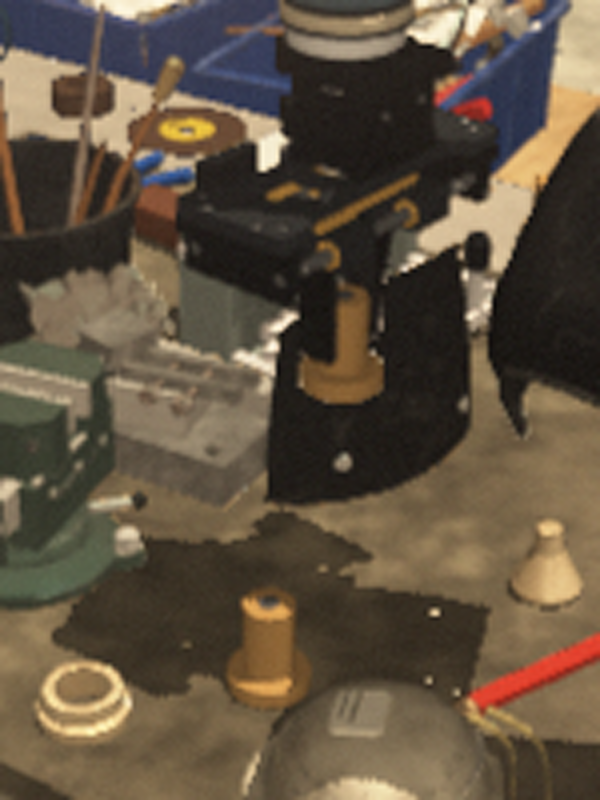

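```bash
python3 -m crank '[[0.08,-0.03,-0.1,0,0,0,-1],[0.18,-0.03,-0.22,0,0,0,-1],[0.26,-0.03,-0.31,0,0,0,-1],[0.333,-0.005,-0.4,0,0,0,-1],[0.333,-0.005,-0.4,0,0,0,-1],[0.333,0.08,-0.4,0,0,0,-1],[0.333,0.16,-0.4,0,0,0,-1],[0.333,0.16,-0.4,0,0,0,-1],[0.333,0.16,-0.4,0,0,0,-1]]'
python3 - <<'E'
from h import *
crop("s17","side",200,105,350,255,5)
go([.5364,.054,.0565],np.radians(84.5))
print(robot.get_obs()["ft_force"])
E
```

```text
time: 22.82
position: [0.5374, 0.0555, 0.1082]
tool_rot: [-0.706, 0.035, -0.034, 0.706]
ft_force: [-0.1, 0.7, -2.1]
grip_width: 0.029
pos [0.5382 0.0553 0.109 ] q6 -1.58 jawyaw 84.4 tooly [ 0.001 -0.    -1.   ]
shift [-0.0035  0.1049 -0.003 ] turn [-0.     -0.0004  0.0005] deg 0.1
shift [-0.0035  0.1049 -0.003 ] turn [-7.000e-04  9.996e-01 -0.000e+00] deg 179.9
[ 0.57607068 -0.29056425 -1.00390249]
```

View pics/s17.png

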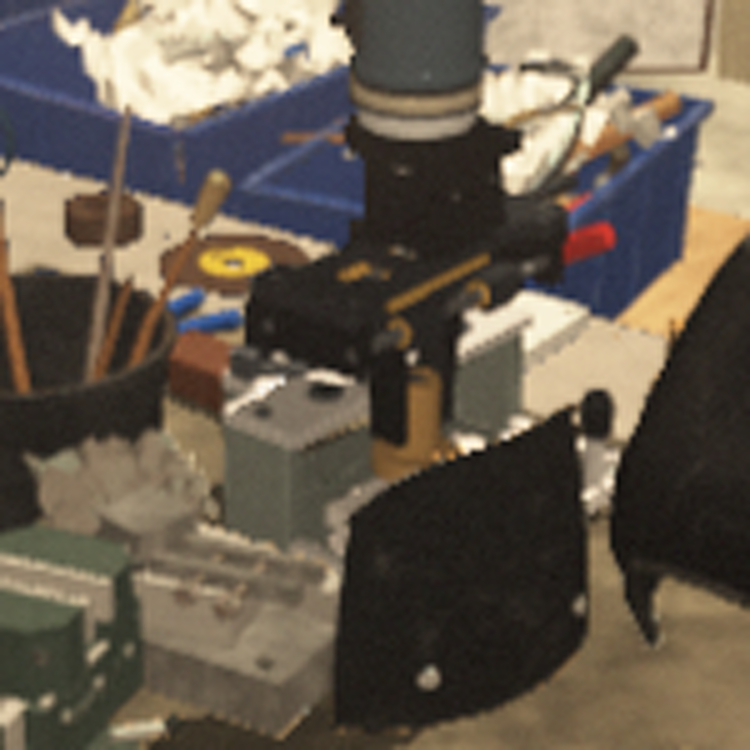

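```bash
python3 -m crank '[[-0.003,0.05,-0.002,0,0,0,-1],[-0.003,0.09,-0.002,0,0,0,-1],[-0.003,0.1,-0.002,0,0,0,-1],[-0.003,0.105,-0.002,0,0,0,-1],[-0.003,0.105,-0.002,0,0,0,-1],[-0.003,0.105,-0.002,0,0,0,-1]]'
python3 - <<'E'
from h import *
go([.5364,.054,.0565],np.radians(84.5))
E
```

```text
time: 23.62
position: [0.5366, 0.0541, 0.0563]
tool_rot: [0.706, -0.034, 0.035, -0.706]
ft_force: [-0.3, -0.5, -1.7]
grip_width: 0.0293
pos [0.5366 0.0541 0.0563] q6 -1.58 jawyaw 84.4 tooly [ 0.001 -0.    -1.   ]
shift [-0.0004 -0.0005 -0.0001] turn [-0.     -0.0006  0.0005] deg 0.1
shift [-0.0004 -0.0005 -0.0001] turn [-7.000e-04  9.994e-01 -0.000e+00] deg 179.9
```

```bash
python3 -m crank '[[0,0.002,0,0,0,0,-1],[0,0.003,0,0,0,0,-1],[0,0.003,0,0,0,0,-1]]'
```

```text
time: 24.0
position: [0.537, 0.054, 0.0561]
tool_rot: [0.706, -0.034, 0.036, -0.706]
ft_force: [-2.1, -0.6, 11.2]
grip_width: 0.0292
```

Down on the floor. Release.

```bash
python3 -m crank '[[0,-0.002,0,0,0,0,0],[0,-0.002,0,0,0,0,0],[0,-0.002,0,0,0,0,0],[0,-0.002,0,0,0,0,0],[0,-0.1,0,0,0,0,0],[0,-0.2,0,0,0,0,0],[0,-0.3,0,0,0,0,0.4],[0,-0.3,0,0,0,0,0.4],[0,-0.3,0,0,0,0,0.4]]'
python3 - <<'E'
from h import *
crop("s18","side",200,105,350,305,4)
go([.3765,.3598,.16],np.radians(84.5))
E
```

```text
time: 25.12
position: [0.5354, 0.0541, 0.2036]
tool_rot: [-0.706, 0.035, -0.034, 0.706]
ft_force: [-0.2, -0.3, 0.6]
grip_width: 0.0593
pos [0.5349 0.0542 0.2029] q6 -1.58 jawyaw 84.4 tooly [-0.003  0.    -1.   ]
shift [-0.3748  0.0868  0.5773] turn [-0.     -0.0006 -0.0009] deg 0.2
shift [-0.3748  0.0868  0.5773] turn [ 0.0014  0.9994 -0.    ] deg 179.9
```

View pics/s18.png

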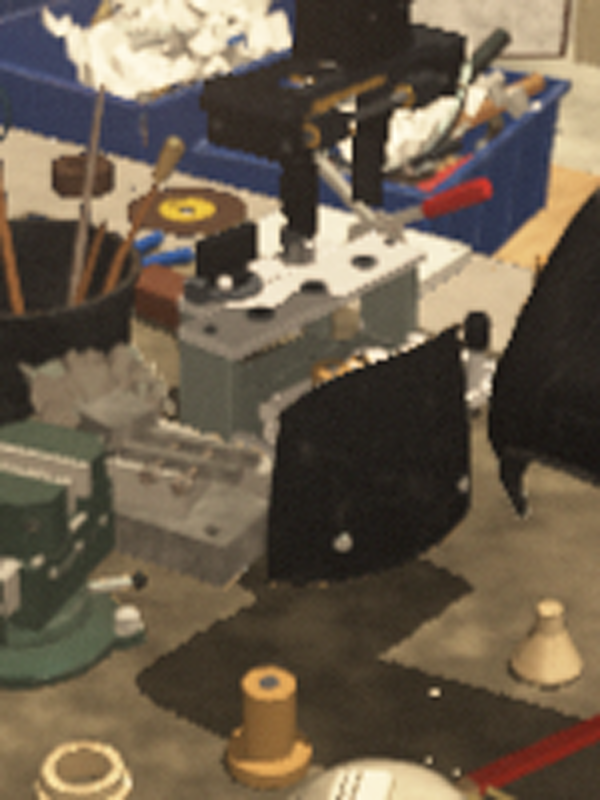

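```bash
python3 - <<'E'
from h import *
o1,d1=ray("side",290,303);o2,d2=ray("top",156.5,304)
x=np.linalg.lstsq(np.stack([d1,-d2],1),o2-o1,rcond=None)[0];print(o1+d1*x[0],o2+d2*x[1])
for z in (.03,.08): print(at("top",130+85/2.6,60+578/2.6,z))
E
python3 -m crank '[[-0.375,0.0,0.578,0,0,0,0.4],[-0.375,0.0,0.578,0,0,0,0.4],[-0.375,0.0,0.578,0,0,0,0.4],[-0.375,0.0,0.578,0,0,0,0.4],[-0.375,0.0,0.578,0,0,0,0.4],[-0.375,0.0,0.578,0,0,0,0.4],[-0.375,0.08,0.578,0,0,0,0.4],[-0.375,0.09,0.578,0,0,0,0.4],[-0.375,0.09,0.578,0,0,0,0.4],[-0.375,0.09,0.578,0,0,0,0.4]]'
python3 - <<'E'
from h import *
crop("s19","side",200,205,350,325,5)
go([.3765,.3598,.039],np.radians(84.5))
E
```

```text
[0.28712197 0.40478927 0.05118833] [0.28771765 0.40508694 0.05125718]
[0.34570385 0.3929532  0.03      ]
[0.34381585 0.38131453 0.08      ]
time: 26.42
position: [0.3785, 0.3599, 0.1597]
tool_rot: [-0.706, 0.035, -0.035, 0.706]
ft_force: [0.2, -0.4, 0.3]
grip_width: 0.0608
pos [0.3786 0.3599 0.1599] q6 -0.93 jawyaw 84.3 tooly [ 0.001  0.001 -1.   ]
shift [-0.0044  0.2417 -0.0009] turn [-0.0003 -0.0009  0.0004] deg 0.2
shift [-0.0044  0.2417 -0.0009] turn [-6.000e-04  9.991e-01 -5.000e-04] deg 179.8
```

View pics/s19.png

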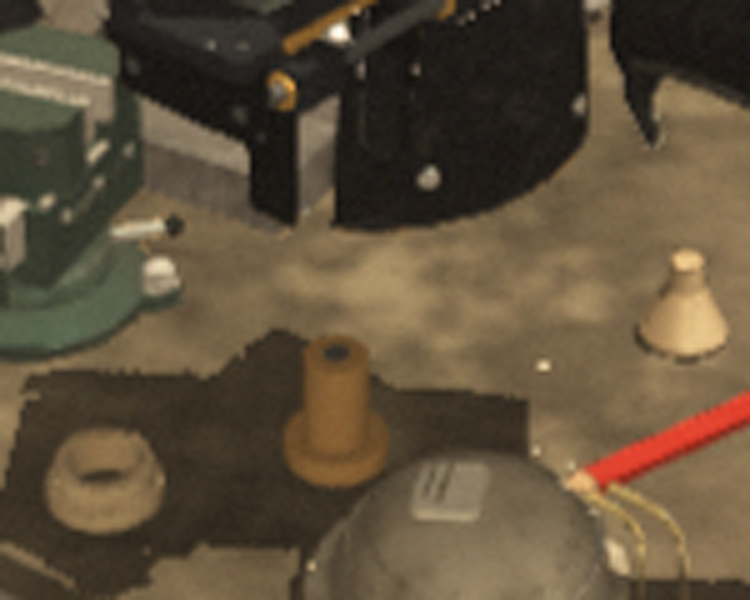

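```bash
python3 -m crank '[[-0.003,0.1,-0.001,0,0,0,0.4],[-0.003,0.2,-0.001,0,0,0,0.4],[-0.003,0.242,-0.001,0,0,0,0.4],[-0.003,0.242,-0.001,0,0,0,0.4],[-0.003,0.242,-0.001,0,0,0,0.4],[-0.003,0.242,-0.001,0,0,0,-1],[-0.003,0.242,-0.001,0,0,0,-1],[-0.003,0.242,-0.001,0,0,0,-1]]' 40;python3 -m crank '[[0,0,0,0,0,0,-1],[0,0,0,0,0,0,-1],[0,0,0,0,0,0,-1],[0,0,0,0,0,0,-1]]'
python3 - <<'E'
from h import *
crop("s20","side",200,205,350,325,5)
E
```

```text
time: 27.48
position: [0.3764, 0.3599, 0.0386]
tool_rot: [-0.706, 0.034, -0.035, 0.706]
ft_force: [-1.0, -0.1, -0.2]
grip_width: 0.0384
time: 27.98
position: [0.3762, 0.3598, 0.0383]
tool_rot: [-0.706, 0.034, -0.035, 0.706]
ft_force: [-1.3, 0.0, 4.2]
grip_width: 0.0294
```

View pics/s20.png

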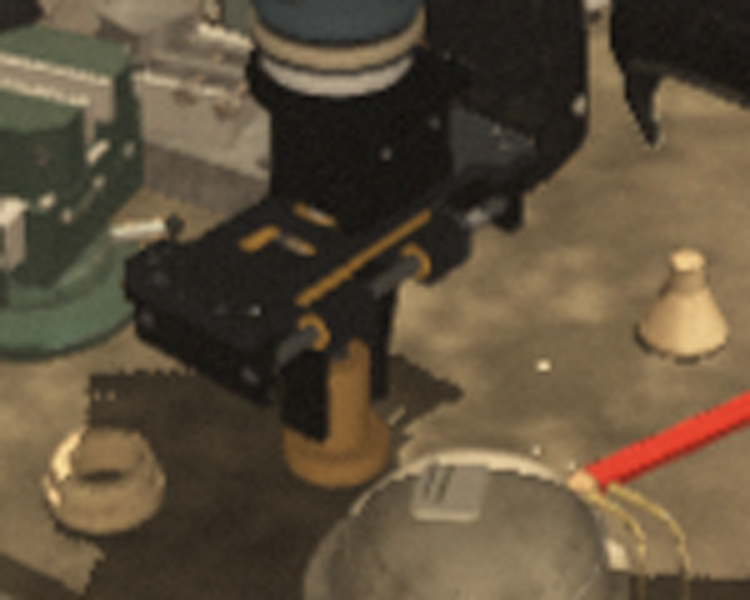

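```bash
python3 -m crank '[[0,-0.03,0,0,0,0,-1],[0,-0.1,0,0,0,0,-1],[0,-0.2,0,0,0,0,-1],[0,-0.32,0,0,0,0,-1],[0,-0.32,0,0,0,0,-1],[0,-0.32,0,0,0,0,-1]]'
python3 - <<'E'
from h import *
go([.5306,-.0057,.195],np.radians(84.5))
print(robot.get_obs()["ft_force"])
E
```

```text
time: 28.78
position: [0.3753, 0.3591, 0.1979]
tool_rot: [0.706, -0.035, 0.034, -0.706]
ft_force: [-0.7, -0.5, -1.8]
grip_width: 0.0291
pos [0.3753 0.3591 0.1979] q6 -0.92 jawyaw 84.4 tooly [-0.001 -0.001 -1.   ]
shift [ 0.3803  0.006  -0.6958] turn [ 0.0002 -0.0006 -0.0003] deg 0.1
shift [ 0.3803  0.006  -0.6958] turn [4.000e-04 9.994e-01 4.000e-04] deg 179.9
[-0.7169331  -0.54685835 -1.80499367]
```

```bash
python3 -m crank '[[0.1,0,-0.18,0,0,0,-1],[0.16,0,-0.29,0,0,0,-1],[0.22,0,-0.4,0,0,0,-1],[0.28,0,-0.51,0,0,0,-1],[0.34,0,-0.62,0,0,0,-1],[0.379,0,-0.695,0,0,0,-1],[0.379,0,-0.695,0,0,0,-1],[0.379,0,-0.695,0,0,0,-1],[0.379,0,-0.695,0,0,0,-1]]'
python3 - <<'E'
from h import *
crop("s21","side",200,105,350,255,5)
go([.5306,-.0057,.0565],np.radians(84.5))
print(robot.get_obs()["ft_force"])
E
```

```text
time: 29.9
position: [0.5289, -0.003, 0.1969]
tool_rot: [-0.706, 0.036, -0.033, 0.707]
ft_force: [0.2, 0.0, -2.3]
grip_width: 0.0293
pos [ 0.5291 -0.0028  0.1972] q6 -1.69 jawyaw 84.5 tooly [-0.003  0.001 -1.   ]
shift [ 0.0045  0.2814 -0.0057] turn [-0.0003 -0.     -0.001 ] deg 0.2
shift [ 0.0045  0.2814 -0.0057] turn [ 1.6e-03  1.0e+00 -5.0e-04] deg 180.0
[-0.66609971  0.39629245 -2.67291003]
```

View pics/s21.png

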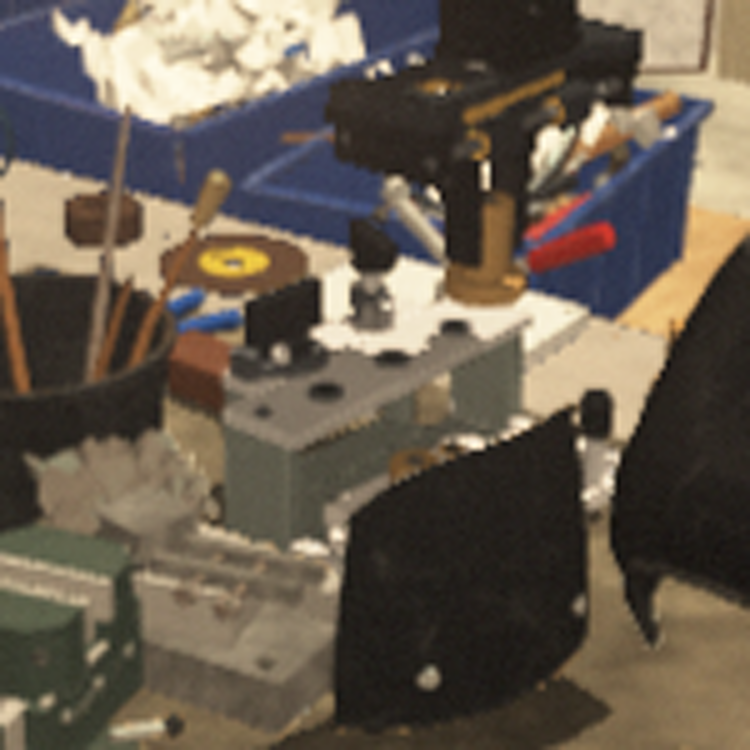

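```bash
python3 -m crank '[[0.004,0.1,-0.005,0,0,0,-1],[0.004,0.2,-0.005,0,0,0,-1],[0.004,0.22,-0.005,0,0,0,-1],[0.004,0.22,-0.005,0,0,0,-1],[0.004,0.22,-0.005,0,0,0,-1]]'
python3 - <<'E'
from h import *
go([.5306,-.0057,.0565],np.radians(84.5))
E
```

```text
time: 30.58
position: [0.5339, -0.0072, 0.0899]
tool_rot: [0.706, -0.033, 0.036, -0.706]
ft_force: [0.4, -0.7, -0.7]
grip_width: 0.0292
pos [ 0.5339 -0.0072  0.0899] q6 -1.7 jawyaw 84.4 tooly [ 0.004 -0.001 -1.   ]
shift [-0.0071  0.0667  0.0023] turn [ 0.0001 -0.0003  0.0012] deg 0.2
shift [-0.0071  0.0667  0.0023] turn [-1.900e-03  9.997e-01  2.000e-04] deg 179.9
```

```bash
python3 -m crank '[[-0.004,0.03,0.002,0,0,0,-1],[-0.004,0.055,0.002,0,0,0,-1],[-0.004,0.062,0.002,0,0,0,-1],[-0.004,0.067,0.002,0,0,0,-1],[-0.004,0.07,0.002,0,0,0,-1],[-0.004,0.07,0.002,0,0,0,-1]]'
python3 - <<'E'
from h import *
go([.5306,-.0057,.0565],np.radians(84.5))
E
```

```text
time: 31.32
position: [0.5332, -0.0065, 0.0561]
tool_rot: [0.706, -0.032, 0.037, -0.706]
ft_force: [-0.7, 1.8, 20.2]
grip_width: 0.0291
pos [ 0.5332 -0.0065  0.0561] q6 -1.7 jawyaw 84.4 tooly [ 0.007 -0.001 -1.   ]
shift [-0.0054 -0.0008  0.001 ] turn [ 0.0001 -0.0007  0.0021] deg 0.4
shift [-0.0054 -0.0008  0.001 ] turn [-3.300e-03  9.993e-01  1.000e-04] deg 179.9
```

```bash
python3 -m crank '[[0,-0.004,0,0,0,0,-1],[0,-0.004,0,0,0,0,0],[0,-0.004,0,0,0,0,0],[0,-0.004,0,0,0,0,0],[0,-0.004,0,0,0,0,0],[0,-0.1,0,0,0,0,0],[0,-0.2,0,0,0,0,0],[0,-0.3,0,0,0,0,0.4],[0,-0.3,0,0,0,0,0.4],[0,-0.3,0,0,0,0,0.4]]'
python3 - <<'E'
from h import *
crop("s22","side",200,105,350,305,4);crop("t22","top",130,60,430,320,2.6)
go([.517,-.242,.2],np.radians(84.5))
E
```

```text
time: 32.58
position: [0.53, -0.006, 0.2027]
tool_rot: [-0.706, 0.035, -0.034, 0.706]
ft_force: [-0.1, 0.3, -1.0]
grip_width: 0.0594
pos [ 0.5294 -0.0059  0.2015] q6 -1.7 jawyaw 84.4 tooly [-0.004  0.001 -1.   ]
shift [ 0.0215  0.0027 -0.4723] turn [-0.0002 -0.0006 -0.0011] deg 0.2
shift [ 0.0215  0.0027 -0.4723] turn [ 1.800e-03  9.994e-01 -2.000e-04] deg 179.9
```

View pics/s22.png

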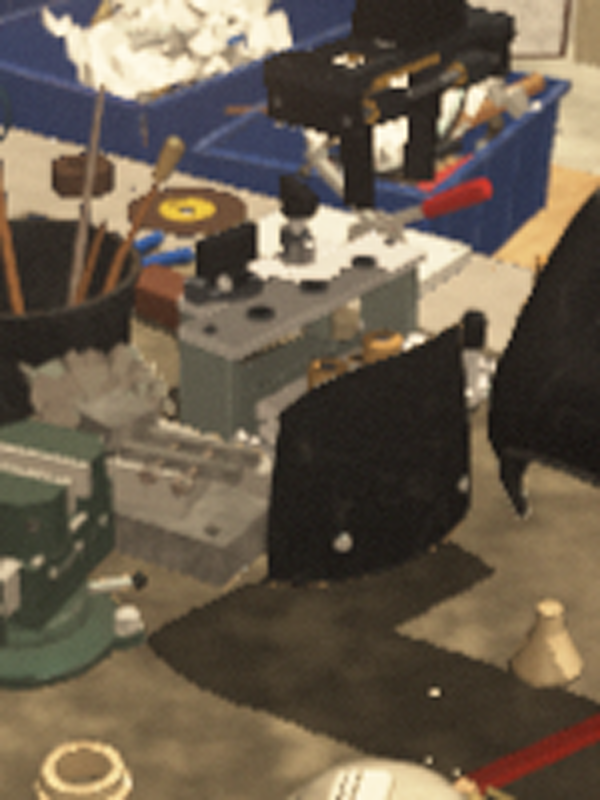

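View pics/t22.png

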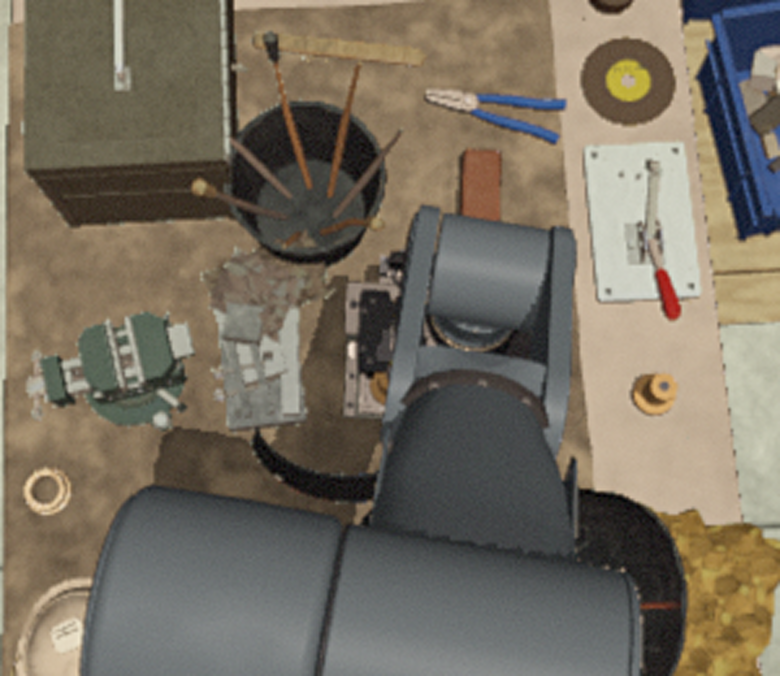

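Run:
```python
from h import *
a=cv2.imread("pics/top_full_t22.png");b=cv2.imread("pics/top0.png")
f=lambda a:cv2.resize(a[185:235,355:410],None,fx=7,fy=7,interpolation=cv2.INTER_CUBIC)
cv2.imwrite("pics/b2.png",np.hstack([f(b),f(a)]))
```

```text
(no output)
```

View pics/b2.png

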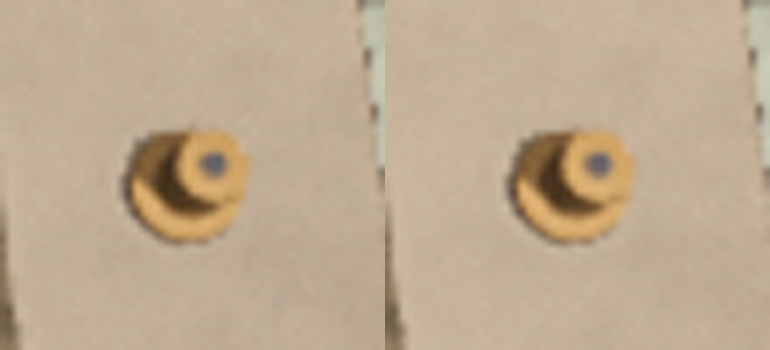

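```bash
python3 - <<'E'
from h import *
def tri(s,t):
    o1,d1=ray("side",*s);o2,d2=ray("top",*t)
    x=np.linalg.lstsq(np.stack([d1,-d2],1),o2-o1,rcond=None)[0];print(o1+d1*x[0],o2+d2*x[1])
tri((322.5,151),(388.5,180))
print(at("top",388.5,182,.05))
E
python3 -m crank '[[0.02,0,-0.12,0,0,0,0.4],[0.02,0,-0.24,0,0,0,0.4],[0.02,0,-0.36,0,0,0,0.4],[0.02,0,-0.472,0,0,0,0.4],[0.02,0,-0.472,0,0,0,0.4],[0.02,0,-0.472,0,0,0,0.4],[0.02,0,-0.472,0,0,0,0.4],[0.02,0.08,-0.472,0,0,0,0.4],[0.02,0.08,-0.472,0,0,0,0.4],[0.02,0.08,-0.472,0,0,0,0.4]]'
python3 - <<'E'
from h import *
go([.5163,-.242,.039],np.radians(84.5))
crop("s23","side",270,85,430,205,5);crop("t23","top",330,150,430,250,6)
E
```

```text
[ 0.58171828 -0.25276827  0.09842914] [ 0.588183   -0.24963738  0.0990918 ]
[ 0.59402388 -0.26285677  0.05      ]
time: 33.92
position: [0.518, -0.2413, 0.1637]
tool_rot: [0.706, -0.034, 0.034, -0.706]
ft_force: [0.1, 0.1, 0.3]
grip_width: 0.0611
pos [ 0.518  -0.2413  0.1637] q6 -2.11 jawyaw 84.5 tooly [ 0. -0. -1.]
shift [-0.0034  0.2494 -0.0016] turn [ 0.0001 -0.0001  0.0001] deg 0.0
shift [-0.0034  0.2494 -0.0016] turn [-2.000e-04  9.999e-01  1.000e-04] deg 180.0
```

View pics/s23.png

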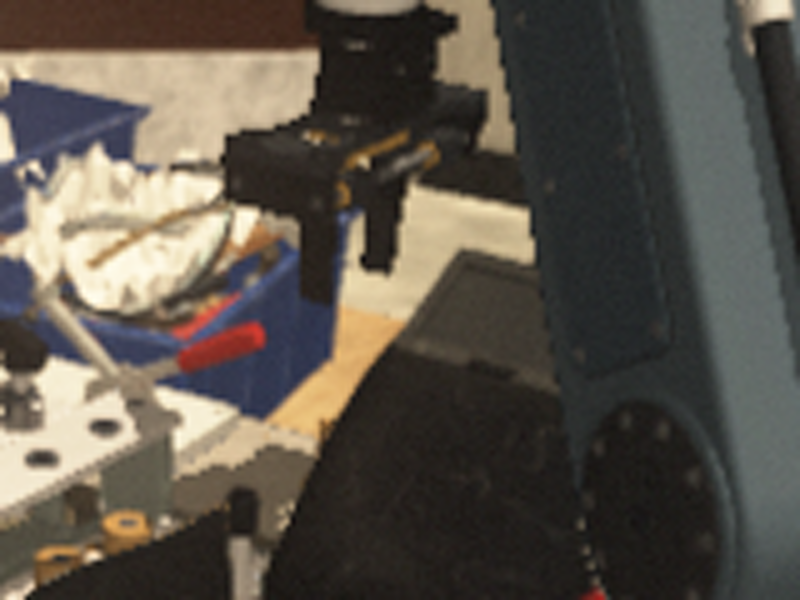

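View pics/t23.png

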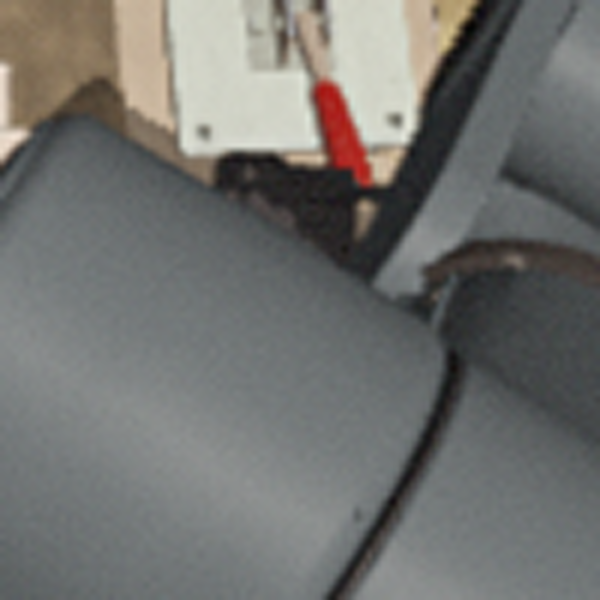

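```bash
python3 -m crank '[[-0.003,0.1,-0.001,0,0,0,0.4],[-0.003,0.18,-0.001,0,0,0,0.4],[-0.003,0.249,-0.001,0,0,0,0.4],[-0.003,0.249,-0.001,0,0,0,0.4],[-0.003,0.249,-0.001,0,0,0,0.4]]'
python3 - <<'E'
from h import *
go([.5163,-.242,.039],np.radians(84.5))
E
```

```text
time: 34.65
position: [0.5171, -0.2431, 0.0401]
tool_rot: [0.707, -0.034, 0.035, -0.706]
ft_force: [-0.1, 0.5, -0.2]
grip_width: 0.0611
pos [ 0.5171 -0.2431  0.0401] q6 -2.11 jawyaw 84.4 tooly [ 0.002 -0.002 -1.   ]
shift [-0.0019  0.0022  0.0021] turn [ 0.0005 -0.0005  0.0008] deg 0.2
shift [-0.0019  0.0022  0.0021] turn [-1.200e-03  9.995e-01  7.000e-04] deg 179.9
```

```bash
python3 -m crank '[[0,0.001,0,0,0,0,-1],[0,0.001,0,0,0,0,-1],[0,0.001,0,0,0,0,-1],[0,0.001,0,0,0,0,-1],[0,0.001,0,0,0,0,-1],[0,0.001,0,0,0,0,-1],[0,0.001,0,0,0,0,-1]]' 40; python3 -m crank '[[0,-0.03,0,0,0,0,-1],[0,-0.1,0,0,0,0,-1],[0,-0.2,0,0,0,0,-1],[0,-0.3,0,0,0,0,-1],[0,-0.3,0,0,0,0,-1],[0,-0.3,0,0,0,0,-1]]'
python3 - <<'E'
from h import *
go([.5249,-.0654,.19],np.radians(84.5))
crop("s24","side",270,85,430,205,5)
E
```

```text
time: 35.52
position: [0.5162, -0.2426, 0.0384]
tool_rot: [0.706, -0.034, 0.035, -0.706]
ft_force: [-0.5, -1.0, 6.4]
grip_width: 0.029
time: 36.28
position: [0.5149, -0.2415, 0.1873]
tool_rot: [-0.706, 0.035, -0.034, 0.707]
ft_force: [-0.9, -0.0, -2.3]
grip_width: 0.0289
pos [ 0.5149 -0.2415  0.1873] q6 -2.11 jawyaw 84.4 tooly [-0.002  0.002 -1.   ]
shift [-0.0145 -0.0048  0.3524] turn [-0.0004 -0.0006 -0.0007] deg 0.2
shift [-0.0145 -0.0048  0.3524] turn [ 1.000e-03  9.994e-01 -7.000e-04] deg 179.9
```

View pics/s24.png

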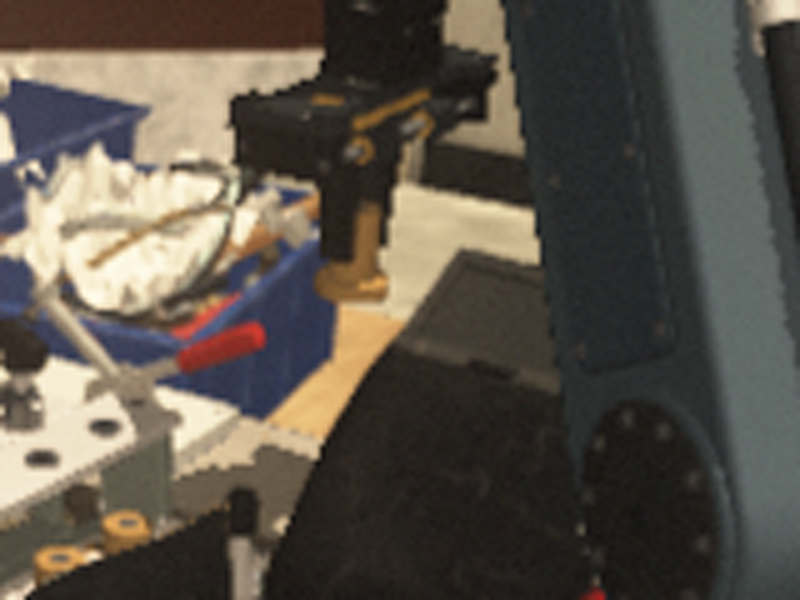

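```bash
python3 -m crank '[[-0.005,0,0.1,0,0,0,-1],[-0.01,0,0.2,0,0,0,-1],[-0.0145,0,0.3,0,0,0,-1],[-0.0145,0,0.352,0,0,0,-1],[-0.0145,0,0.352,0,0,0,-1],[-0.0145,0.08,0.352,0,0,0,-1],[-0.0145,0.16,0.352,0,0,0,-1],[-0.0145,0.16,0.352,0,0,0,-1],[-0.0145,0.16,0.352,0,0,0,-1]]'
python3 - <<'E'
from h import *
go([.5252,-.0654,.0565],np.radians(84.5))
crop("s25","side",220,105,370,255,5)
E
```

```text
time: 37.45
position: [0.5264, -0.0674, 0.1082]
tool_rot: [0.706, -0.035, 0.035, -0.706]
ft_force: [0.4, -0.4, -1.8]
grip_width: 0.0293
pos [ 0.5264 -0.0674  0.1082] q6 -1.81 jawyaw 84.4 tooly [ 0. -0. -1.]
shift [-0.0027  0.1035  0.0038] turn [ 0.0001 -0.0008  0.0001] deg 0.2
shift [-0.0027  0.1035  0.0038] turn [-1.000e-04  9.992e-01  1.000e-04] deg 179.9
```

View pics/s25.png

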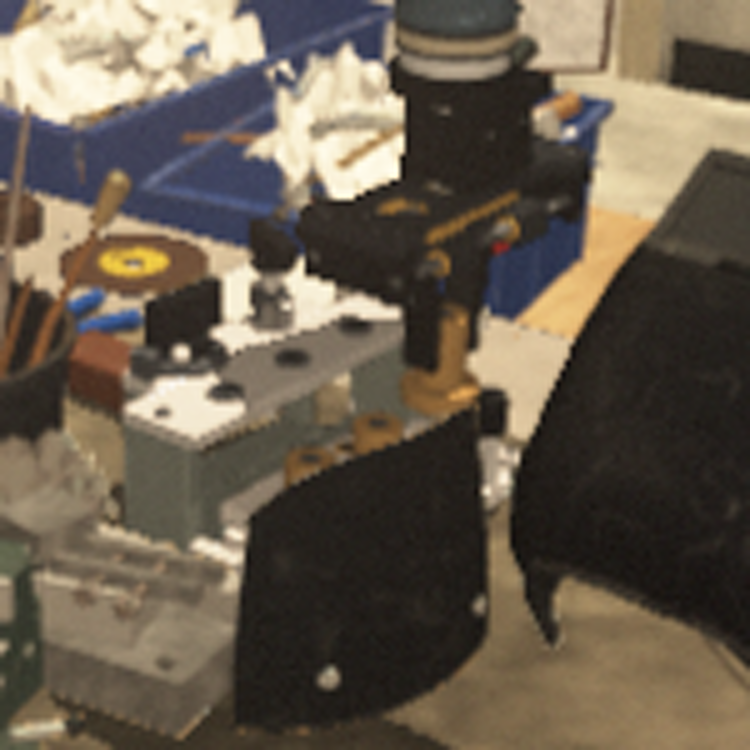

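```bash
python3 -m crank '[[-0.002,0.04,0.004,0,0,0,-1],[-0.002,0.08,0.004,0,0,0,-1],[-0.002,0.096,0.004,0,0,0,-1],[-0.002,0.102,0.004,0,0,0,-1],[-0.002,0.105,0.004,0,0,0,-1],[-0.002,0.106,0.004,0,0,0,-1],[-0.002,0.106,0.004,0,0,0,-1]]'
python3 - <<'E'
from h import *
go([.5252,-.0654,.0565],np.radians(84.5))
E
```

```text
time: 38.38
position: [0.5279, -0.065, 0.0592]
tool_rot: [0.707, -0.032, 0.037, -0.706]
ft_force: [-0.4, 1.6, 17.2]
grip_width: 0.0291
pos [ 0.5279 -0.065   0.0592] q6 -1.81 jawyaw 84.4 tooly [ 0.007 -0.002 -1.   ]
shift [-0.0054  0.0054 -0.0013] turn [ 0.0004 -0.0006  0.0023] deg 0.4
shift [-0.0054  0.0054 -0.0013] turn [-3.700e-03  9.994e-01  6.000e-04] deg 179.9
```

Run:
```python
from h import *
crop("s26","side",260,145,360,245,7)
```

```text
(no output)
```

View pics/s26.png

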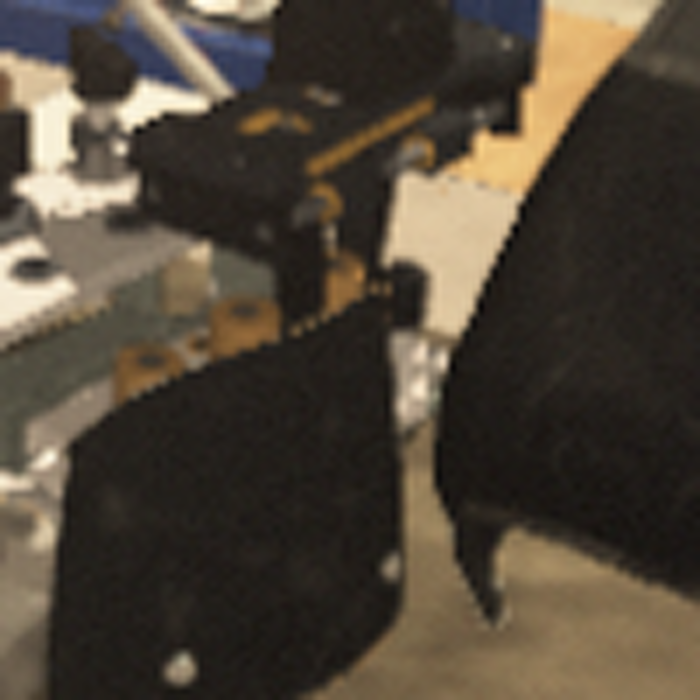

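```bash
python3 -m crank '[[-0.002,-0.004,0,0,0,0,-1],[-0.002,-0.006,0,0,0,0,-1],[-0.002,-0.006,0,0,0,0,-1]]'; python3 -m crank '[[0,0,0,0,0,0,0],[0,0,0,0,0,0,0],[0,0,0,0,0,0,0],[0,0,0,0,0,0,0],[0,-0.1,0,0,0,0,0],[0,-0.2,0,0,0,0,0],[0,-0.3,0,0,0,0,0],[0,-0.3,0,0,0,0,0],[0,-0.3,0,0,0,0,0]]';  python3 - <<'E'
from h import *
crop("s27","side",260,145,360,245,7)
go([.40,.2,.35])
E
```

```text
time: 38.8
position: [0.5261, -0.065, 0.0593]
tool_rot: [0.707, -0.033, 0.036, -0.706]
ft_force: [1.8, 0.7, 8.3]
grip_width: 0.0291
time: 39.92
position: [0.5234, -0.0641, 0.2076]
tool_rot: [-0.706, 0.035, -0.034, 0.706]
ft_force: [0.7, 0.2, -1.3]
grip_width: 0.0437
pos [ 0.523  -0.064   0.2069] q6 -1.81 jawyaw 84.4 tooly [-0.003  0.001 -1.   ]
shift [-0.2973 -0.2851  0.5015]
```

View pics/s27.png

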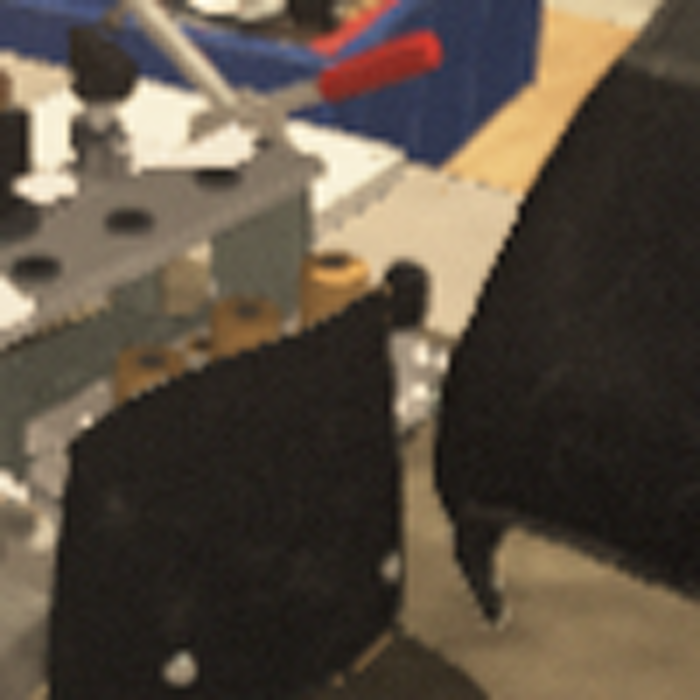

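```bash
python3 -m crank '[[-0.05,-0.1,0.12,0,0,0,0],[-0.1,-0.1,0.24,0,0,0,0],[-0.2,-0.1,0.36,0,0,0,0],[-0.25,-0.1,0.48,0,0,0,0],[-0.25,-0.1,0.6,0,0,0,0],[-0.25,-0.1,0.6,0,0,0,0],[-0.25,-0.1,0.6,0,0,0,0]]';  python3 - <<'E'
from h import *
crop("t28","top",250,145,350,240,7)
E
```

```text
time: 40.85
position: [0.4277, 0.2479, 0.2562]
tool_rot: [0.707, -0.034, 0.032, -0.706]
ft_force: [0.2, -0.3, -0.1]
grip_width: 0.0434
```

View pics/t28.png

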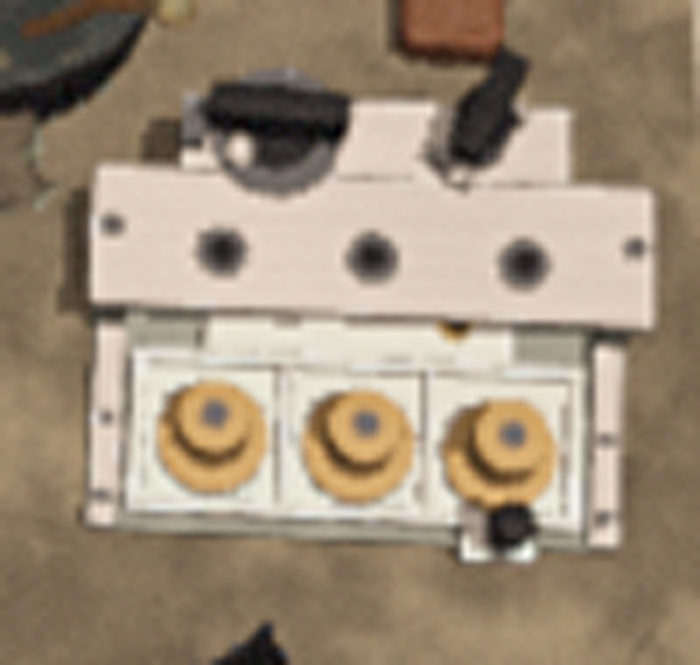

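Run:
```python
from h import *
for h,f in[((215,412),(211,437)),((366,422),(357,444)),((514,433),(500,453))]:
    H=at("top",*uc(h,250,145,7),.074); F=at("top",*uc(f,250,145,7),.03); print(H.round(4),F.round(4))
```

```text
[0.5435 0.0527 0.074 ] [0.5418 0.0535 0.03  ]
[ 0.5361 -0.0073  0.074 ] [ 0.5356 -0.0065  0.03  ]
[ 0.5284 -0.0659  0.074 ] [ 0.5286 -0.0651  0.03  ]
```

Run:
```python
from h import *
go([.4829,-.061,.16],np.radians(80))
```

```text
pos [0.4279 0.2467 0.2563] q6 -1.18 jawyaw 84.5 tooly [-0.004 -0.002 -1.   ]
shift [ 0.1687  0.1933 -0.6016] turn [ 0.0007  0.0252 -0.0011] deg 4.5
shift [ 0.1687  0.1933 -0.6016] turn [-0.0016 -0.9748 -0.0011] deg 175.5
```

```bash
python3 -m crank '[[0.1687,0.0,-0.6,0,0.025,0,0],[0.1687,0.0,-0.6,0,0.025,0,0],[0.1687,0.0,-0.6,0,0.025,0,0],[0.1687,0.0,-0.6,0,0.025,0,0],[0.1687,0.0,-0.6,0,0.025,0,0],[0.1687,0.0,-0.6,0,0.025,0,0],[0.1687,0.1,-0.6,0,0.025,0,0],[0.1687,0.19,-0.6,0,0.025,0,0],[0.1687,0.19,-0.6,0,0.025,0,0],[0.1687,0.19,-0.6,0,0.025,0,0]]'
python3 - <<'E'
from h import *
go([.4829,-.061,.072],np.radians(80))
crop("s29","side",260,145,360,245,7)
E
```

```text
time: 42.15
position: [0.484, -0.0604, 0.1638]
tool_rot: [0.704, -0.062, 0.062, -0.704]
ft_force: [0.4, 0.1, 0.1]
grip_width: 0.0438
pos [ 0.484  -0.0604  0.1638] q6 -1.75 jawyaw 79.9 tooly [ 0.001 -0.    -1.   ]
shift [-0.002   0.1836 -0.0016] turn [ 0.     -0.0005  0.0002] deg 0.1
shift [-0.002   0.1836 -0.0016] turn [-3.000e-04  9.995e-01  0.000e+00] deg 179.9
```

View pics/s29.png

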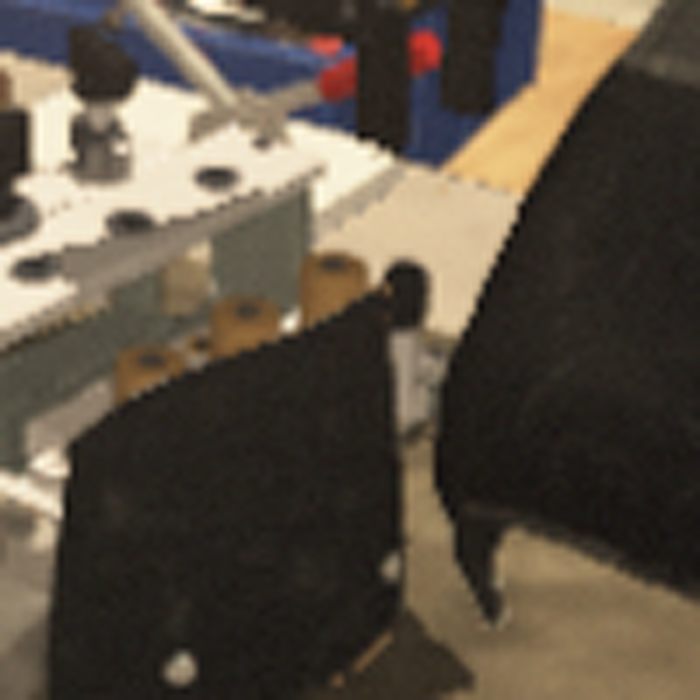

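```bash
python3 -m crank '[[-0.003,0.08,-0.001,0,0,0,0],[-0.003,0.16,-0.001,0,0,0,0],[-0.003,0.184,-0.001,0,0,0,0],[-0.003,0.184,-0.001,0,0,0,0],[-0.003,0.184,-0.001,0,0,0,0]]'
python3 - <<'E'
from h import *
go([.4829,-.061,.072],np.radians(80))
E
python3 -m crank '[[0,0,0,0,0,0,-1],[0,0,0,0,0,0,-1],[0,0,0,0,0,0,-1],[0,0,0,0,0,0,-1],[0,0,0,0,0,0,-1],[0,0,0,0,0,0,-1]]' 30;  python3 - <<'E'
from h import *
go([.5482,-.0677,.072])
E
```

```text
time: 42.82
position: [0.4834, -0.0609, 0.0726]
tool_rot: [0.705, -0.061, 0.063, -0.704]
ft_force: [-0.0, 0.1, -0.1]
grip_width: 0.0433
pos [ 0.4834 -0.0609  0.0726] q6 -1.75 jawyaw 79.9 tooly [ 0.003 -0.001 -1.   ]
shift [-0.001   0.0011 -0.0003] turn [ 0.0002 -0.0005  0.001 ] deg 0.2
shift [-0.001   0.0011 -0.0003] turn [-1.600e-03  9.995e-01  3.000e-04] deg 179.9
time: 43.58
position: [0.4823, -0.0604, 0.0713]
tool_rot: [-0.704, 0.062, -0.062, 0.704]
ft_force: [0.1, 4.3, 4.7]
grip_width: 0.0189
pos [ 0.4823 -0.0604  0.0713] q6 -1.75 jawyaw 79.9 tooly [ 0.  0. -1.]
shift [ 0.1323 -0.0014  0.0087]
```

```bash
python3 -m crank '[[0.01,0,0.0008,0,0,0,-1],[0.03,0,0.0024,0,0,0,-1],[0.05,0,0.004,0,0,0,-1],[0.07,0,0.0057,0,0,0,-1],[0.09,0,0.0073,0,0,0,-1],[0.11,0,0.009,0,0,0,-1],[0.125,0,0.0102,0,0,0,-1],[0.136,0,0.011,0,0,0,-1],[0.136,0,0.011,0,0,0,-1],[0.136,0,0.011,0,0,0,-1]]'
```

```text
time: 44.82
position: [0.5415, -0.0664, 0.0713]
tool_rot: [-0.704, 0.068, -0.055, 0.705]
ft_force: [-15.8, -3.4, 18.8]
grip_width: 0.0188
```

Run:
```python
from h import *
o=robot.get_obs();print(o["ft_force"],o["moment"],o["position"])
crop("s30","side",220,125,340,245,6);crop("t30","top",250,145,350,240,7)
```

```text
[-15.7978264   -3.35930299  18.78424482] [-0.51836171  2.4463671  -0.10037253] [ 0.54152157 -0.0663879   0.07129557]
```

View pics/s30.png

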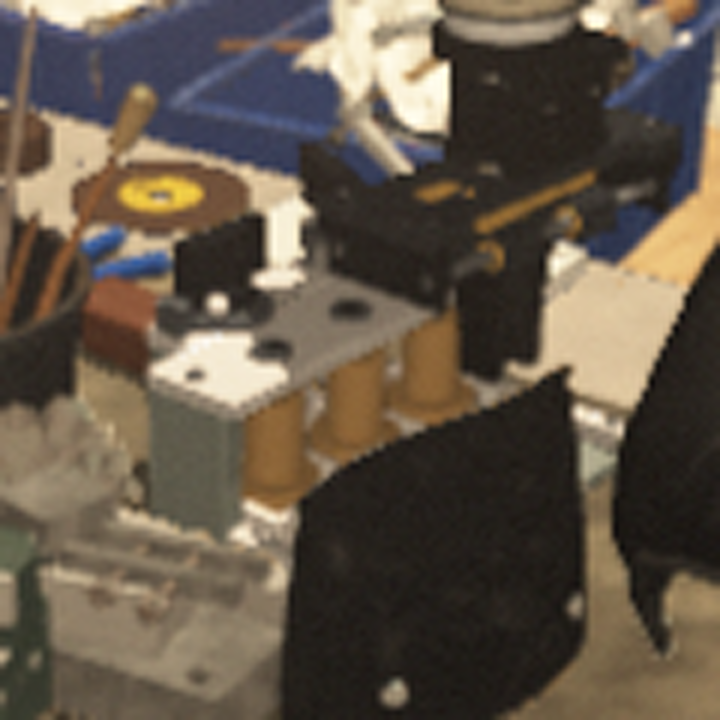

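View pics/t30.png

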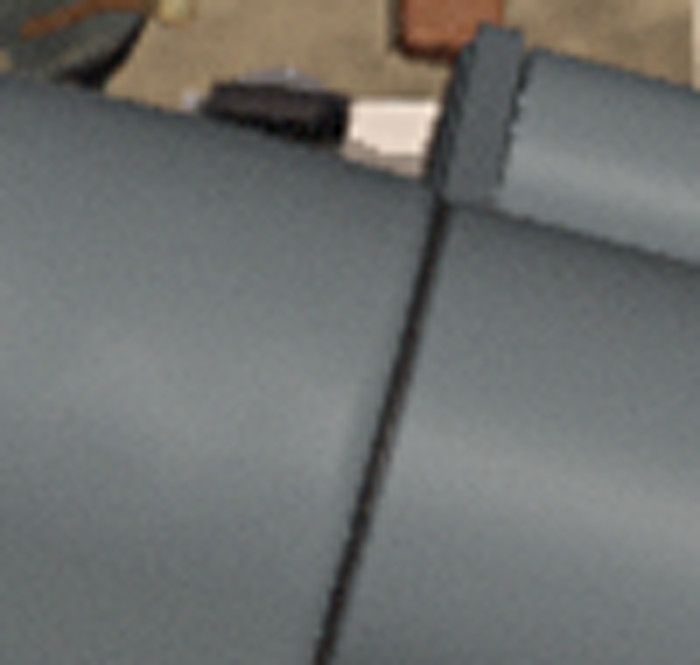

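```bash
python3 -m crank '[[-0.01,0,-0.0008,0,0,0,-1],[-0.02,0,-0.0016,0,0,0,-1],[-0.02,0,-0.0016,0,0,0,-1]]';python3 -m crank '[[-0.01,0,-0.0008,0,0,0,-1],[-0.02,0,-0.0016,0,0,0,-1],[-0.02,0,-0.0016,0,0,0,-1]]'
python3 - <<'E'
from h import *
o=robot.get_obs();print(o["ft_force"],o["moment"],o["position"])
crop("s31","side",220,125,340,245,6)
E
```

```text
time: 45.3
position: [0.5401, -0.0663, 0.0713]
tool_rot: [0.704, -0.062, 0.062, -0.704]
ft_force: [-1.1, 0.7, 6.1]
grip_width: 0.0192
time: 45.68
position: [0.5296, -0.0652, 0.0713]
tool_rot: [0.704, -0.062, 0.062, -0.704]
ft_force: [2.0, 0.5, 5.9]
grip_width: 0.0189
[1.96679759 0.4935767  5.88079376] [ 0.20381693 -0.13272651  0.01177851] [ 0.52964632 -0.06521855  0.07128533]
```

View pics/s31.png

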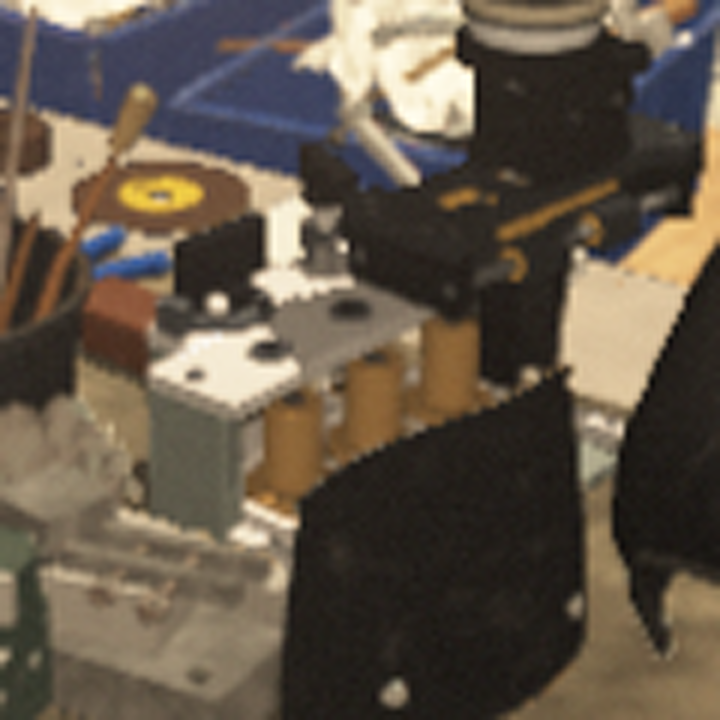

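```bash
python3 -m crank '[[0.01,0,0.0008,0,0,0,-1],[0.014,0,0.0012,0,0,0,-1],[0.014,0,0.0012,0,0,0,-1]]';python3 -m crank '[[0.004,0,0.0003,0,0,0,-1],[0.008,0,0.0006,0,0,0,-1],[0.008,0,0.0006,0,0,0,-1]]';python3 -m crank '[[0.004,0,0.0003,0,0,0,-1],[0.008,0,0.0006,0,0,0,-1],[0.008,0,0.0006,0,0,0,-1]]'; python3 -m crank '[[0.004,0,0.0003,0,0,0,-1],[0.008,0,0.0006,0,0,0,-1],[0.008,0,0.0006,0,0,0,-1]]'
```

```text
time: 46.1
position: [0.5356, -0.0658, 0.0713]
tool_rot: [0.704, -0.063, 0.061, -0.704]
ft_force: [-1.2, 0.6, 7.4]
grip_width: 0.0192
time: 46.48
position: [0.5395, -0.0662, 0.0713]
tool_rot: [0.704, -0.063, 0.061, -0.704]
ft_force: [-1.4, -0.2, 8.2]
grip_width: 0.0192
time: 46.85
position: [0.5414, -0.0664, 0.0713]
tool_rot: [-0.704, 0.065, -0.059, 0.704]
ft_force: [-5.2, -1.3, 11.0]
grip_width: 0.0191
time: 47.22
position: [0.5415, -0.0664, 0.0713]
tool_rot: [-0.704, 0.067, -0.056, 0.705]
ft_force: [-12.3, -2.2, 17.5]
grip_width: 0.0188
```

```bash
python3 -m crank '[[-0.008,0,-0.0006,0,0,0,-1],[-0.01,0,-0.0008,0,0,0,0],[-0.01,0,-0.0008,0,0,0,0],[-0.01,0,-0.0008,0,0,0,0],[-0.01,0,-0.0008,0,0,0,0],[-0.01,-0.1,-0.0008,0,0,0,0],[-0.01,-0.2,-0.0008,0,0,0,0],[-0.01,-0.3,-0.0008,0,0,0,0],[-0.01,-0.3,-0.0008,0,0,0,0]]'
python3 - <<'E'
from h import *
go([.5,.2,.25])
E
python3 -m crank '[[-0.02,-0.05,0.12,0,0,0,0],[-0.05,-0.05,0.24,0,0,0,0],[-0.1,-0.05,0.36,0,0,0,0],[-0.2,-0.05,0.48,0,0,0,0],[-0.25,-0.05,0.6,0,0,0,0],[-0.25,-0.05,0.6,0,0,0,0],[-0.25,-0.05,0.6,0,0,0,0]]';  python3 - <<'E'
from h import *
crop("t32","top",250,145,350,240,7);crop("s32","side",220,125,340,245,6)
E
```

```text
time: 48.35
position: [0.5468, -0.0673, 0.2252]
tool_rot: [0.705, -0.059, 0.065, -0.704]
ft_force: [0.6, -0.3, -0.2]
grip_width: 0.0435
pos [ 0.5468 -0.0673  0.2252] q6 -1.72 jawyaw 79.9 tooly [ 0.009 -0.003 -1.   ]
shift [-0.1852 -0.0522  0.51  ]
time: 49.22
position: [0.4721, 0.2521, 0.2447]
tool_rot: [0.705, -0.062, 0.06, -0.704]
ft_force: [-0.2, 0.1, -1.4]
grip_width: 0.0434
```

View pics/t32.png

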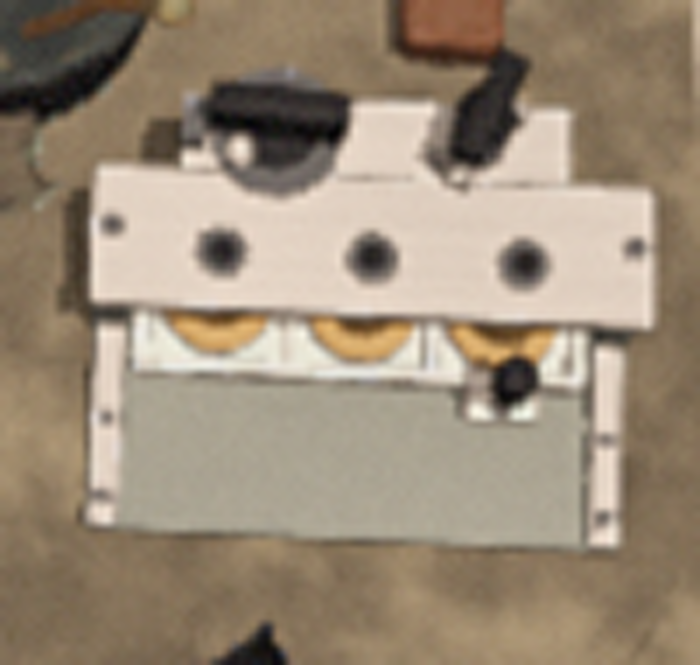

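View pics/s32.png

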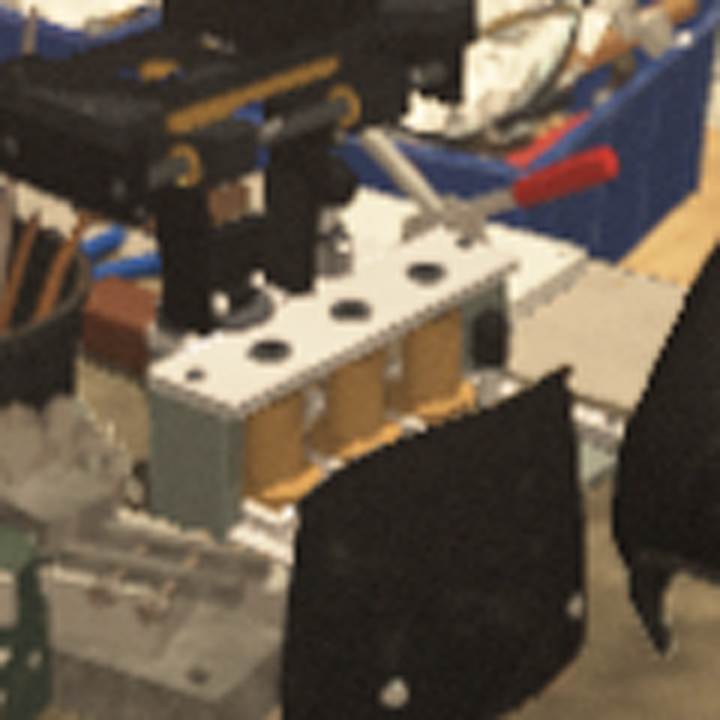

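Run:
```python
from h import *
a=cv2.imread("pics/top_full_t1.png");b=cv2.imread("pics/top_full_t32.png");c=cv2.imread("pics/top_full_t28.png")
f=lambda a:cv2.resize(a[185:215,265:345],None,fx=9,fy=9,interpolation=cv2.INTER_CUBIC)
cv2.imwrite("pics/cmp.png",np.vstack([f(a),f(b)]))
# handle-foot subpixel shift via phase corr
def ps(x0,y0,x1,y1,p,q):
    g=lambda i:cv2.cvtColor(i[y0:y1,x0:x1],cv2.COLOR_BGR2GRAY).astype(np.float32)
    w=cv2.createHanningWindow((x1-x0,y1-y0),cv2.CV_32F); return cv2.phaseCorrelate(g(p),g(q),w)
print("static ref",ps(255,205,350,232,a,b), ps(265,165,345,190,a,b)); print("handle",ps(312,190,335,212,a,b))
```

```text
static ref ((0.010394170645440681, 0.6249520595398597), 0.9716199785930875) ((0.06876398195694833, 0.45926973677254246), 1.0068099353313447)
handle ((-0.029673831189434452, 0.3770249144961646), 1.0042497718499765)
```

View pics/cmp.png

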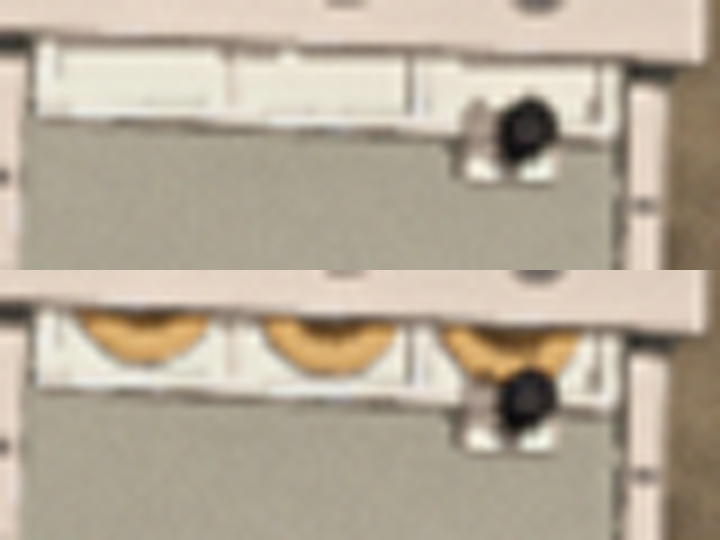

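Run:
```python
from h import *
def tri(s,t):
    o1,d1=ray("side",*s);o2,d2=ray("top",*t)
    x=np.linalg.lstsq(np.stack([d1,-d2],1),o2-o1,rcond=None)[0];print(o1+d1*x[0],o2+d2*x[1])
tri((243,142.5),(274,146))
go([.6411,-.0565,.33],np.radians(58.7))
```

```text
[0.66634579 0.06397704 0.21033433] [0.66705491 0.06441935 0.21056006]
pos [0.4732 0.2503 0.2451] q6 -1.12 jawyaw 79.9 tooly [-0.002 -0.001 -1.   ]
shift [ 0.4376 -0.1698 -0.5456] turn [ 0.0005  0.1179 -0.0004] deg 21.2
shift [ 0.4376 -0.1698 -0.5456] turn [-5.000e-04 -8.821e-01 -7.000e-04] deg 158.8
```

```bash
python3 -m crank '[[0,-0.12,0,0,0,0,-0.2],[0,-0.17,0,0,0.03,0,-0.2],[0.1,-0.17,-0.12,0,0.06,0,-0.2],[0.18,-0.17,-0.22,0,0.09,0,-0.2],[0.25,-0.17,-0.31,0,0.118,0,-0.2],[0.33,-0.17,-0.41,0,0.118,0,-0.2],[0.4,-0.17,-0.5,0,0.118,0,-0.2],[0.437,-0.17,-0.545,0,0.118,0,-0.2],[0.437,-0.17,-0.545,0,0.118,0,-0.2],[0.437,-0.17,-0.545,0,0.118,0,-0.2]]'
python3 - <<'E'
from h import *
go([.6411,-.0565,.21],np.radians(58.7))
E
```

```text
time: 50.58
position: [0.6401, -0.0567, 0.3303]
tool_rot: [-0.681, 0.192, -0.191, 0.681]
ft_force: [0.6, 0.3, -0.5]
grip_width: 0.0346
pos [ 0.6401 -0.0567  0.3303] q6 -1.28 jawyaw 58.6 tooly [-0.002  0.001 -1.   ]
shift [0.002  0.2406 0.0014] turn [ 0.0001 -0.0008 -0.0007] deg 0.2
shift [0.002  0.2406 0.0014] turn [1.100e-03 9.992e-01 1.000e-04] deg 179.8
```

```bash
python3 -m crank '[[0.002,0.12,0.001,0,0,0,-0.2],[0.002,0.24,0.001,0,0,0,-0.2],[0.002,0.24,0.001,0,0,0,-0.2],[0.002,0.24,0.001,0,0,0,-0.2],[0.002,0.24,0.001,0,0,0,-0.2],[0.002,0.24,0.001,0,0,0,-0.2]]'
python3 - <<'E'
from h import *
go([.6411,-.0565,.1518],np.radians(58.7))
crop("s33","side",235,125,335,225,7)
E
```

```text
time: 51.32
position: [0.6433, -0.0561, 0.2136]
tool_rot: [-0.681, 0.189, -0.193, 0.681]
ft_force: [0.5, 0.8, -0.2]
grip_width: 0.0346
pos [ 0.6433 -0.0561  0.2136] q6 -1.28 jawyaw 58.7 tooly [ 0.004 -0.001 -1.   ]
shift [-0.0038  0.1235 -0.003 ] turn [-0.0004 -0.0002  0.0014] deg 0.3
shift [-0.0038  0.1235 -0.003 ] turn [-2.200e-03  9.998e-01 -6.000e-04] deg 180.0
```

View pics/s33.png

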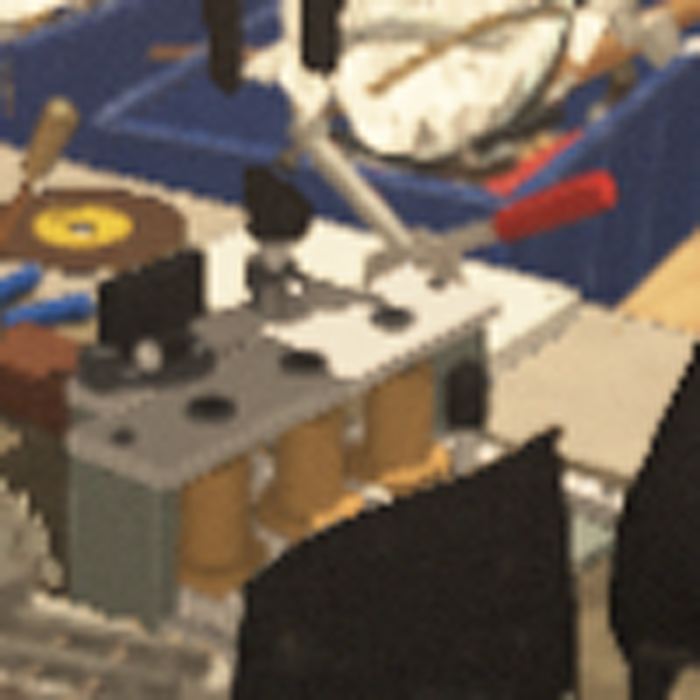

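```bash
python3 -m crank '[[-0.002,0.06,-0.002,0,0,0,-0.2],[-0.002,0.12,-0.002,0,0,0,-0.2],[-0.002,0.12,-0.002,0,0,0,-0.2],[-0.002,0.12,-0.002,0,0,0,-0.2],[-0.002,0.12,-0.002,0,0,0,-0.2]]'; python3 -m crank '[[-0.001,0.002,0,0,0,0,-1],[-0.001,0.002,0,0,0,0,-1],[-0.001,0.002,0,0,0,0,-1],[-0.001,0.002,0,0,0,0,-1],[-0.001,0.002,0,0,0,0,-1],[-0.001,0.002,0,0,0,0,-1]]' 45
python3 - <<'E'
from h import *
go([.6411,-.0565,.157],np.radians(58.7))
E
```

```text
time: 52.0
position: [0.6418, -0.0566, 0.1528]
tool_rot: [-0.681, 0.19, -0.192, 0.681]
ft_force: [-0.1, 0.6, 1.2]
grip_width: 0.0346
time: 52.75
position: [0.6402, -0.0562, 0.1502]
tool_rot: [0.681, -0.191, 0.191, -0.681]
ft_force: [-0.5, -0.5, 1.7]
grip_width: 0.0135
pos [ 0.6402 -0.0562  0.1502] q6 -1.28 jawyaw 58.7 tooly [-0. -0. -1.]
shift [ 0.0018 -0.0136  0.0005] turn [ 0.0001 -0.0002  0.    ] deg 0.0
shift [ 0.0018 -0.0136  0.0005] turn [-1.000e-04  9.998e-01  1.000e-04] deg 180.0
```

```bash
python3 -m crank '[[0.001,-0.006,0,0,0,0,-1],[0.001,-0.0135,0,0,0,0,-1],[0.001,-0.0135,0,0,0,0,-1],[0.001,-0.0135,0,0,0,0,-1]]'
```

```text
time: 53.25
position: [0.6402, -0.0562, 0.156]
tool_rot: [-0.681, 0.192, -0.19, 0.681]
ft_force: [0.9, -0.7, -9.6]
grip_width: 0.0135
```

```bash
python3 -m crank '[[0,0,0,0,0.05,0,-1],[0,0,0,0,0.1,0,-1],[0,0,0,0,0.15,0,-1],[0,0,0,0,0.2,0,-1],[0,0,0,0,0.25,0,-1],[0,0,0,0,0.3,0,-1],[0,0,0,0,0.356,0,-1],[0,0,0,0,0.356,0,-1],[0,0,0,0,0.356,0,-1]]'; python3 -m crank '[[0,0.01,0,0,0,0,-1],[0,0.018,0,0,0,0,-1],[0,0.026,0,0,0,0,-1],[0,0.03,0,0,0,0,-1],[0,0.03,0,0,0,0,-1],[0,0.03,0,0,0,0,-1]]'
```

```text
time: 54.38
position: [0.6412, -0.0558, 0.1568]
tool_rot: [0.476, -0.522, 0.523, -0.477]
ft_force: [3.5, 1.4, -9.7]
grip_width: 0.0136
time: 55.12
position: [0.6411, -0.056, 0.1419]
tool_rot: [0.475, -0.523, 0.523, -0.476]
ft_force: [4.6, 2.8, -7.0]
grip_width: 0.0136
```

```bash
python3 -m crank '[[0,0.003,0,0,0,0,-1],[0,0.006,0,0,0,0,-1],[0,0.006,0,0,0,0,-1]]';python3 -m crank '[[0,0,0,0,0,0,-0.2],[0,0,0,0,0,0,-0.2],[0,0,0,0,0,0,-0.2],[0,0,0,0,0,0,-0.2],[0,-0.06,0,0,0,0,-0.2],[0,-0.14,0,0,0,0,-0.2],[0,-0.14,0,0,0,0,-0.2],[0,-0.14,0,0,0,0,-0.2]]'
python3 - <<'E'
from h import *
crop("s34","side",235,125,335,225,7)
go([.6,.0,.3],np.radians(-5.5))
E
```

```text
time: 55.5
position: [0.6412, -0.0561, 0.1396]
tool_rot: [0.475, -0.523, 0.523, -0.476]
ft_force: [3.5, 3.0, -3.2]
grip_width: 0.0133
time: 56.5
position: [0.6401, -0.0563, 0.2084]
tool_rot: [-0.476, 0.523, -0.523, 0.476]
ft_force: [-0.3, 1.0, -1.6]
grip_width: 0.0346
pos [ 0.6397 -0.0561  0.2076] q6 -0.17 jawyaw -5.4 tooly [-0.003  0.001 -1.   ]
shift [-0.1043 -0.1845 -0.0901] turn [ 0.0008  0.0004 -0.0001] deg 0.2
shift [-0.1043 -0.1845 -0.0901] turn [-1.000e-04 -9.996e-01 -1.300e-03] deg 179.9
```

View pics/s34.png

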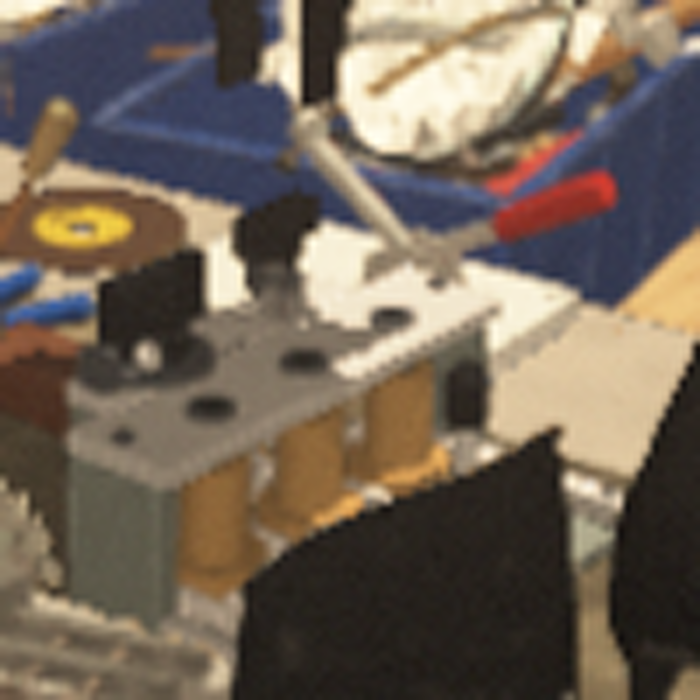

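Run:
```python
from h import *
f=lambda n:cv2.resize(cv2.imread(f"pics/side_full_{n}.png")[148:172,245:305],None,fx=12,fy=12,interpolation=cv2.INTER_CUBIC)
cv2.imwrite("pics/cmp2.png",np.vstack([f("s3"),f("s34")]))
```

```text
(no output)
```

View pics/cmp2.png

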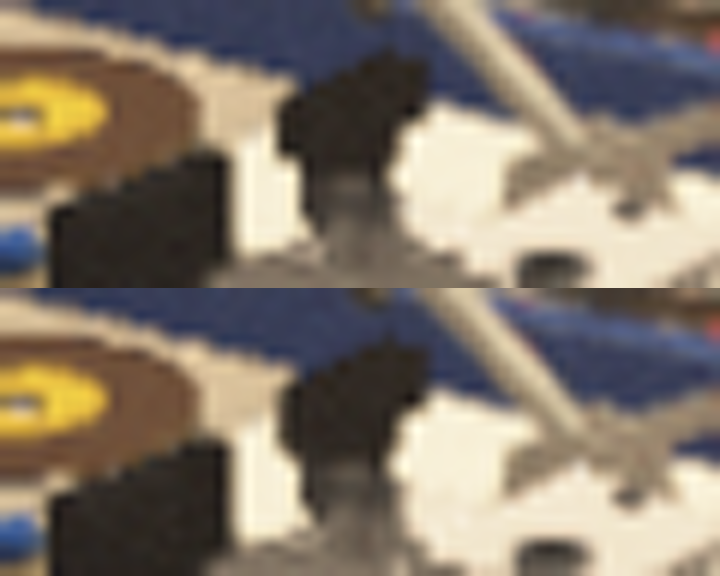

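```bash
python3 - <<'E'
from h import *
go([.6473,.0062,.205],np.radians(-5.5))
E
python3 -m crank '[[-0.06,0,0.003,0,0,0,-0.2],[-0.122,0,0.003,0,0,0,-0.2],[-0.122,0,0.003,0,0,0,-0.2],[-0.122,0,0.003,0,0,0,-0.2],[-0.122,0,0.003,0,0,0,-0.2],[-0.122,0,0.003,0,0,0,-0.2]]'
python3 - <<'E'
from h import *
go([.6473,.0062,.131],np.radians(-5.5))
crop("s35","side",235,125,335,225,7);crop("t35","top",250,115,350,210,7)
E
```

```text
pos [ 0.6397 -0.0561  0.2076] q6 -0.17 jawyaw -5.4 tooly [-0.003  0.001 -1.   ]
shift [-0.1255  0.0053  0.0034] turn [ 0.0008  0.0004 -0.0001] deg 0.2
shift [-0.1255  0.0053  0.0034] turn [-1.000e-04 -9.996e-01 -1.300e-03] deg 179.9
time: 57.3
position: [0.6479, 0.0034, 0.2086]
tool_rot: [-0.476, 0.523, -0.523, 0.475]
ft_force: [0.2, 0.3, 0.2]
grip_width: 0.0347
pos [0.6479 0.0034 0.2086] q6 -0.07 jawyaw -5.5 tooly [-0. -0. -1.]
shift [-0.0055  0.1552 -0.0016] turn [0.0001 0.0001 0.    ] deg 0.0
shift [-0.0055  0.1552 -0.0016] turn [ 1.000e-04 -9.999e-01 -1.000e-04] deg 180.0
```

View pics/s35.png

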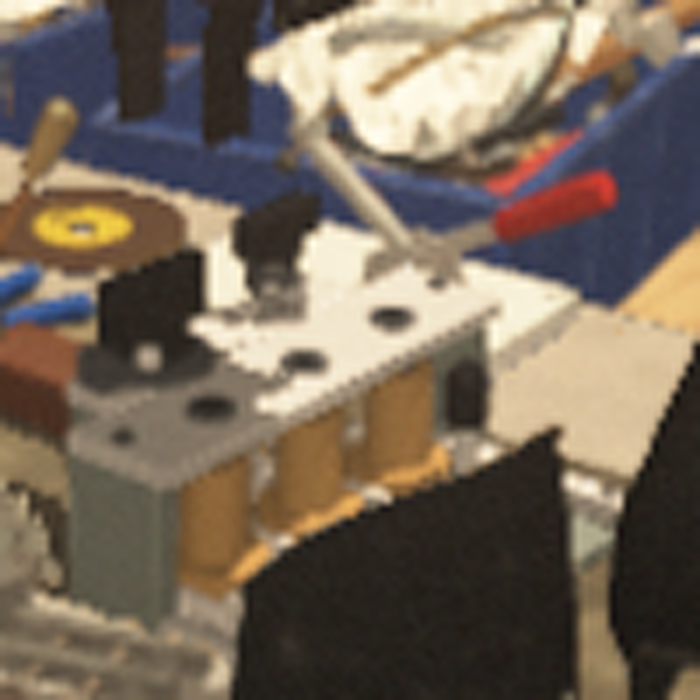

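View pics/t35.png

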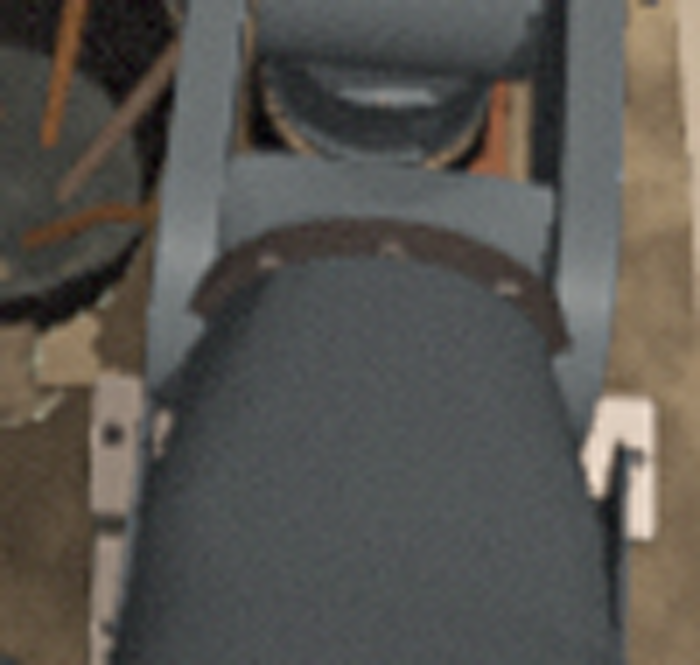

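Run:
```python
from h import *
def tri(s,t):
    o1,d1=ray("side",*s);o2,d2=ray("top",*t)
    x=np.linalg.lstsq(np.stack([d1,-d2],1),o2-o1,rcond=None)[0];print(o1+d1*x[0],o2+d2*x[1])
tri((225,127),(284,111)); tri((243.5,142.5),(275,146))
a=cv2.imread("pics/side_full_s33.png");b=cv2.imread("pics/top_full_t32.png")
cv2.imwrite("pics/stk.png",np.hstack([cv2.resize(a[110:200,170:260],(400,400),interpolation=cv2.INTER_CUBIC),cv2.resize(b[80:170,210:300],(400,400),interpolation=cv2.INTER_CUBIC)]))
```

```text
[0.75466696 0.03496123 0.22991336] [0.75325284 0.03401801 0.22937117]
[0.66654883 0.06142648 0.20947676] [0.66720578 0.06183568 0.20968487]
```

View pics/stk.png

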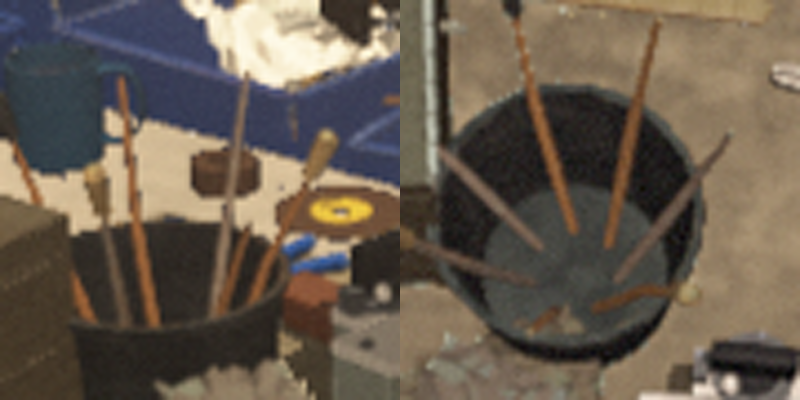

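```bash
python3 -m crank '[[-0.002,0.06,-0.001,0,0,0,-0.2],[-0.002,0.12,-0.001,0,0,0,-0.2],[-0.002,0.155,-0.001,0,0,0,-0.2],[-0.002,0.155,-0.001,0,0,0,-0.2],[-0.002,0.155,-0.001,0,0,0,-0.2],[-0.002,0.155,-0.001,0,0,0,-0.2]]'
python3 - <<'E'
from h import *
go([.6473,.0045,.131],np.radians(-5.5))
crop("s36","side",235,125,335,225,7)
E
```

```text
time: 58.15
position: [0.6485, 0.0052, 0.1327]
tool_rot: [0.475, -0.522, 0.524, -0.476]
ft_force: [-1.1, -0.4, 0.1]
grip_width: 0.0352
pos [0.6485 0.0052 0.1327] q6 -0.07 jawyaw -5.4 tooly [ 0.003 -0.    -1.   ]
shift [ 0.0015  0.0033 -0.0023] turn [-0.0009  0.0004  0.0001] deg 0.2
shift [ 0.0015  0.0033 -0.0023] turn [ 1.000e-04 -9.996e-01  1.400e-03] deg 179.9
```

View pics/s36.png

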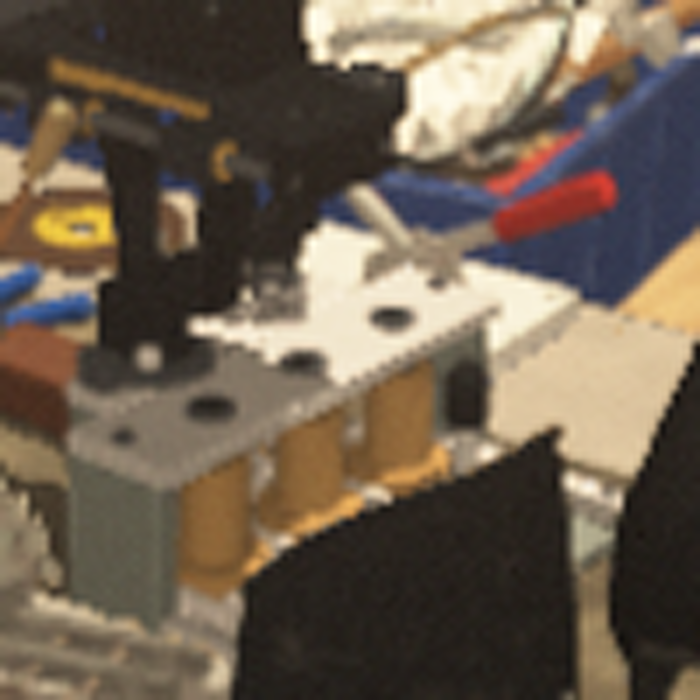

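```bash
python3 -m crank '[[0,0.001,-0.001,0,0,0,-1],[0,0.001,-0.001,0,0,0,-1],[0,0.001,-0.001,0,0,0,-1],[0,0.001,-0.001,0,0,0,-1],[0,0.001,-0.001,0,0,0,-1],[0,0.001,-0.001,0,0,0,-1]]' 45
python3 - <<'E'
from h import *
go([.6473,.0045,.131],np.radians(-5.5));print(robot.get_obs()["ft_force"],robot.get_obs()["moment"])
for t in np.arange(.15,1.0,.1):print(round(t,2),"wy",round(t/np.pi,4),"x",round(-.0182*(1-np.cos(t))/.5,4),"z",round(-.0182*np.sin(t)/.5,4))
E
```

```text
time: 58.95
position: [0.6476, 0.0052, 0.1309]
tool_rot: [0.476, -0.523, 0.524, -0.476]
ft_force: [1.9, -0.3, -0.6]
grip_width: 0.0138
pos [0.6476 0.0052 0.1309] q6 -0.07 jawyaw -5.4 tooly [ 0.001 -0.    -1.   ]
shift [ 0.0014 -0.0002 -0.0005] turn [-0.0004  0.0004  0.0001] deg 0.1
shift [ 0.0014 -0.0002 -0.0005] turn [ 1.000e-04 -9.996e-01  7.000e-04] deg 179.9
[ 1.89097182 -0.29880452 -0.55789755] [-0.19502161 -0.28281859 -0.02302794]
0.15 wy 0.0477 x -0.0004 z -0.0054
0.25 wy 0.0796 x -0.0011 z -0.009
0.35 wy 0.1114 x -0.0022 z -0.0125
0.45 wy 0.1432 x -0.0036 z -0.0158
0.55 wy 0.1751 x -0.0054 z -0.019
0.65 wy 0.2069 x -0.0074 z -0.022
0.75 wy 0.2387 x -0.0098 z -0.0248
0.85 wy 0.2706 x -0.0124 z -0.0273
0.95 wy 0.3024 x -0.0152 z -0.0296
```

```bash
python3 -m crank '[[-0.0004,0,-0.0054,0,0.048,0,-1],[-0.0011,0,-0.009,0,0.08,0,-1],[-0.0022,0,-0.0125,0,0.111,0,-1],[-0.0036,0,-0.0158,0,0.143,0,-1],[-0.0054,0,-0.019,0,0.175,0,-1],[-0.0074,0,-0.022,0,0.207,0,-1],[-0.0098,0,-0.0248,0,0.239,0,-1],[-0.0124,0,-0.0273,0,0.271,0,-1],[-0.0152,0,-0.0296,0,0.302,0,-1],[-0.0152,0,-0.0296,0,0.302,0,-1]]'
python3 - <<'E'
from h import *
go([.6473,.0045,.131],np.radians(-5.5));print(robot.get_obs()["ft_force"],robot.get_obs()["moment"])
crop("s37","side",235,125,335,225,7)
E
```

```text
time: 60.2
position: [0.6342, 0.014, 0.1309]
tool_rot: [0.184, -0.682, 0.683, -0.185]
ft_force: [3.4, -2.4, -1.6]
grip_width: 0.0138
pos [0.6342 0.014  0.1309] q6 0.89 jawyaw -59.8 tooly [ 0.003 -0.    -1.   ]
shift [-0.0131 -0.0001  0.0295] turn [-0.0009 -0.3015 -0.0004] deg 54.3
shift [-0.0131 -0.0001  0.0295] turn [ 4.000e-04  6.985e-01 -1.000e-03] deg 125.7
[ 3.38473931 -2.44183474 -1.64935247] [-0.37112774 -0.52265987 -0.11757815]
```

View pics/s37.png

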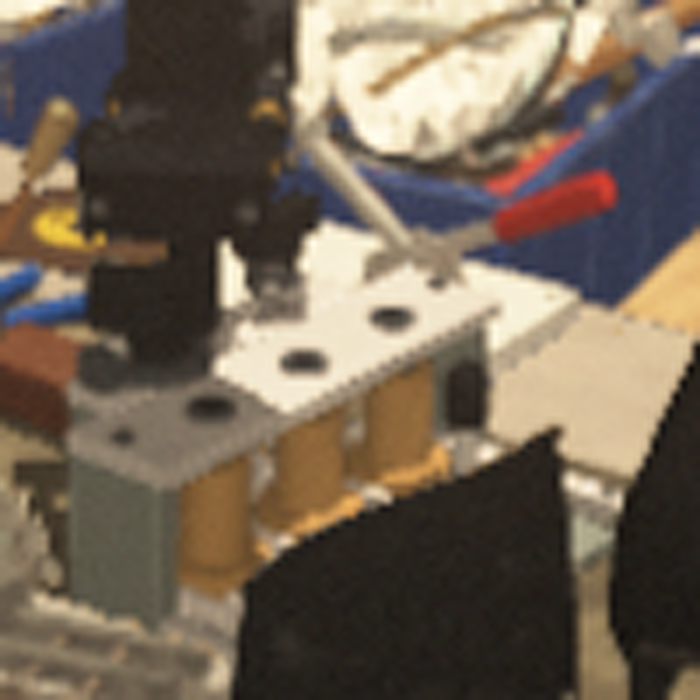

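```bash
python3 -m crank '[[0,0,0,0,0,0,-0.2],[0,0,0,0,0,0,-0.2],[0,0,0,0,0,0,-0.2],[0,0,0,0,0,0,-0.2],[0,-0.1,0,0,0,0,-0.2],[0,-0.2,0,0,0,0,-0.2],[0,-0.3,0,0,0,0,-0.2],[0,-0.4,0,0,0,0,-0.2],[0,-0.4,0,0,0,0,-0.2],[0,-0.4,0,0,0,0,-0.2]]'
python3 - <<'E'
from h import *
go([.45,.25,.35])
crop("s38","side",235,125,335,225,7)
E
```

```text
time: 61.5
position: [0.6323, 0.0144, 0.3303]
tool_rot: [-0.185, 0.683, -0.682, 0.184]
ft_force: [-0.2, 0.9, -0.2]
grip_width: 0.0346
pos [0.6323 0.0144 0.3303] q6 0.89 jawyaw -59.8 tooly [-0.001  0.    -1.   ]
shift [ 0.078  -0.0388 -0.5906]
```

View pics/s38.png

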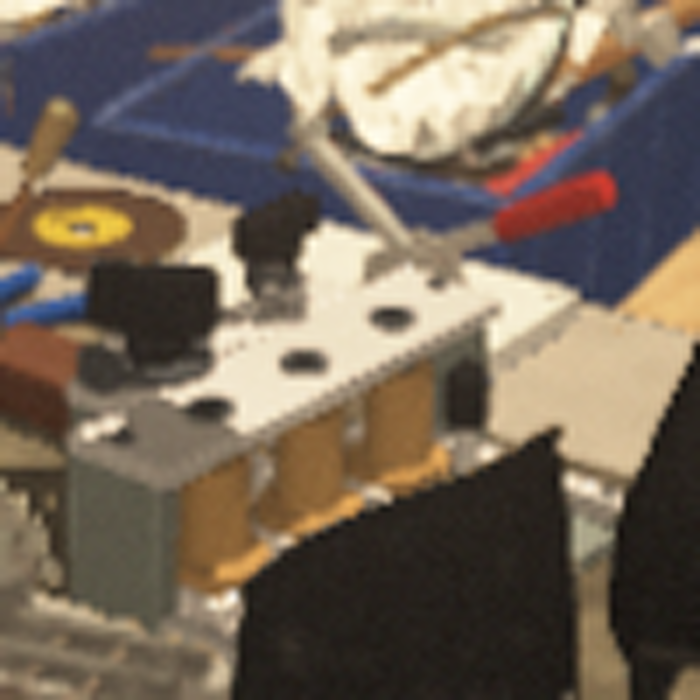

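Move aside and check from the top.

```bash
python3 -m crank '[[0.02,-0.04,-0.12,0,0,0,-0.2],[0.04,-0.04,-0.24,0,0,0,-0.2],[0.06,-0.04,-0.36,0,0,0,-0.2],[0.078,-0.04,-0.48,0,0,0,-0.2],[0.078,-0.04,-0.59,0,0,0,-0.2],[0.078,-0.04,-0.59,0,0,0,-0.2],[0.078,-0.04,-0.59,0,0,0,-0.2],[0.078,-0.04,-0.59,0,0,0,-0.2]]'
python3 - <<'E'
from h import *
crop("t39","top",250,145,350,240,7);crop("s39","side",150,110,350,310,3.5)
M=lambda c:at("top",*uc(c,250,145,7),.139)
E
```

```text
time: 62.55
position: [0.4515, 0.2486, 0.35]
tool_rot: [0.184, -0.683, 0.683, -0.183]
ft_force: [-0.3, 0.8, -0.0]
grip_width: 0.035
```

View pics/t39.png

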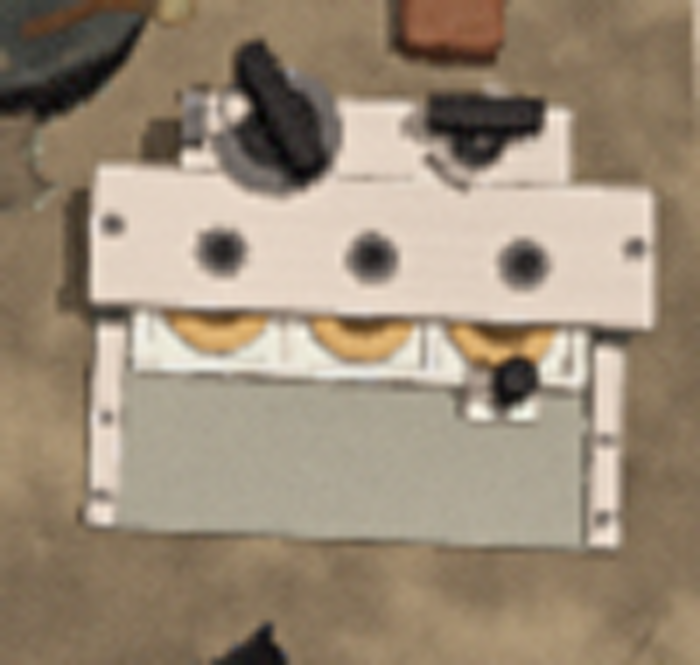

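View pics/s39.png

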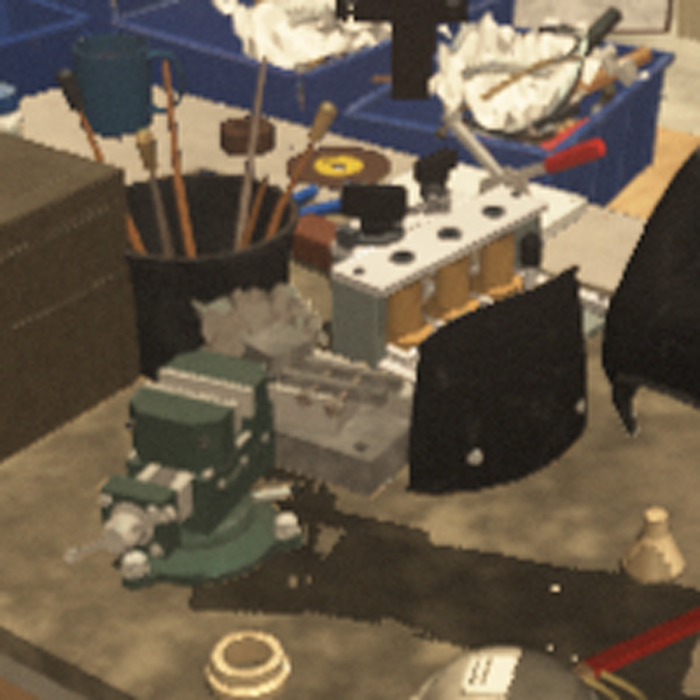

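Run:
```python
from rig import robot
print(robot.get_obs()["time"]); print(robot.hand_in())
```

```text
62.65
the job is handed in; nothing more can be done
None
```

The job is done in the order asked and was handed in at 62.7 s; the hand-in itself reports no verdict. I parked the plunger, drew the pallet out, and stood the three bushes one to a pocket. Then I pushed the pallet home, let the plunger spring down, and turned the knob clockwise past its click. The arm was clear of everything at the end.

**Last checks**
- **Pallet:** its front edge and handle are at the same top-view pixels as at the start, within about 0.5 mm, so I read it as home.
- **Plunger:** its side-view picture matches the one from before I touched it, so it is fully down and the pallet should be locked.
- **Bushes:** with the pallet out, all three showed upright in their pockets. With it home they still stand upright under the plate.
- **Knob:** I turned it to about 0.95 rad and let go. It then stood at roughly 1.07–1.1 rad, past the click.
- **Other things:** the collar and the polishing bar have not moved in the pictures.

**Readings that disagreed**
- **First plunger grip:** the fingers first closed on the wider hub at 23–24 mm, so I re-gripped higher on the bar itself at 14 mm.
- **Third bush:** it touched bottom with the hand 3 mm higher than for the other two. I took this as a small slip in the grip, and it stood upright after release.
- **Push home:** the hand stopped about 6 mm short of where it first gripped the handle. The pictures showed the pallet home, and the plunger then went all the way down, so I put this down to the handle shifting in the pads.

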